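# Jack up the seed-tray carrier and stand the plot stakes in it

### The job

Slide the flat timber pad under the foot of the tray carrier's drop leg, so that the whole foot is over it, then wind the crank clockwise (seen from above) until the foot bears firmly on the pad: the crank grows heavier as soon as the foot meets the pad; wind on half to three quarters of a turn from there and leave it. Only then stand every wooden plot stake from the mat end-down, one to a cell, in the empty cells of the seed tray. Leave the jar, the mug and the tub where they are.

Things in the scene. Friction and masses are not known exactly. Their poses are not given: they have to be found in the camera images.
- tray (a point): Centre of the white seed tray (110 x 250 x 60 mm) on the fixed carrier, at cell-floor level, 75 mm above the bench; tray top 55 mm higher; deck underside 64 mm above the bench. y runs along the tray to the drop leg, x across. Empty cells, 34 mm wide, 55 deep: x = -25, +25 mm, y = -96, -48, 0, +48 mm. The two at y = +96 are full of red-brown seed. A 40 mm post stands beyond the -y end.
- jack_axis (a point): Point on the vertical axis of the drop leg, an upright 40 mm aluminium tube in a collar beside the tray's +y end (at tray x = -20, y = +185 mm), fixed. It lies at the height at which to grip the crank knob. The crank on top turns about this axis.
- crank (a joint): Crank angle, rad: grows clockwise seen from above, which lowers the leg 20 mm a turn (3.18 mm per rad); 0 at the start, range 0 to 30. The gear is stiff (0.45 Nm, about 6.5 N at the knob while it turns) and self-locking: it stays where it is left. Once the foot is on the pad, the knob's load rises by about 1.2 N per rad (3.6 N per half turn).
- knob_grip (a point): Middle of the crank's upright black knob, 25 mm wide, 55 mm tall, that spins freely on the end of the flat crank arm, 70 mm from the axis. The point lies 23 mm below the knob's top and 28 mm above the arm. Held from above, it can be led round a level circle without turning the tool.
- foot: The round steel foot (40 mm wide, 10 mm thick) at the bottom of the drop leg; carries the point sole. It is sprung: after it meets the pad it stays and the spring above it yields 3.18 mm per rad of crank at 8 N per mm (half a turn gives 80 N).
- sole (a point): Centre of the underside of the foot, 56 to 76 mm above the bench at the start.
- pad: The loose timber pad; same as pad_mid, but with the origin at the centre of its underside.
- pad_mid (a point): Centre (half-way up) of the flat timber pad, 240 mm long (its x), 66 mm wide (its y), 24 mm thick, 0.23 kg, lying loose on the bench in front of the tray. Take it by one end, across its width; the other end can go under the foot.
- stake0_mid (a point): Centre of a loose wooden plot stake, 150 mm long (its x axis), 20 x 20 mm square, about 50 g, both ends alike, lying on a 4 mm rubber mat on the bench. Two to four stakes are present.
- stake1_mid (a point): Centre of a loose wooden plot stake, 150 mm long (its x axis), 20 x 20 mm square, about 50 g, both ends alike, lying on a 4 mm rubber mat on the bench. Two to four stakes are present.
- stake2_mid (a point): Centre of a loose wooden plot stake, 150 mm long (its x axis), 20 x 20 mm square, about 50 g, both ends alike, lying on a 4 mm rubber mat on the bench. Two to four stakes are present.
- stake3_mid (a point): Centre of a loose wooden plot stake, 150 mm long (its x axis), 20 x 20 mm square, about 50 g, both ends alike, lying on a 4 mm rubber mat on the bench. Two to four stakes are present.
- stake0: The same stake, with the origin at the centre of its underside as it lies, 10 mm below its centre.
- stake1: The same stake, with the origin at the centre of its underside as it lies, 10 mm below its centre.
- stake2: The same stake, with the origin at the centre of its underside as it lies, 10 mm below its centre.
- stake3: The same stake, with the origin at the centre of its underside as it lies, 10 mm below its centre.
- jar: Bystander: a closed jar, 64 mm wide, 100 mm tall.
- mug: Bystander: a white mug, 80 mm wide, 95 mm tall.
- tub: Bystander: an open grey tub, 120 x 90 x 50 mm.

How it is judged:
By the outcome, as a careful person would: the job done as asked, in the order asked, and still so for the second after the job is handed in, with the robot touching nothing.
Of stake0, stake1, stake2, stake3 only 2 to 4 are there at a start; the rules pass over those that are not, and their reading is None.
At some moment in a run one of stake0, stake1, stake2, stake3 may be knocked a few centimetres aside while the robot is not near it.
Once in a run the grip may slacken for a moment while it holds something.
It also fails if it takes over 210 s, if anything falls off the work surface, if the arm or the gripper's body presses on something with over 40 N, if the wrist force passes 120 N, or if a joint passes its speed limit or range.

### The arm

A 6-joint arm with a two-finger parallel gripper is mounted at the origin on the work surface. World frame = base frame: x ahead of the robot, y to its left, z up, the work surface at z = 0. Lengths are in m, angles in rad, forces in N, time in s.
With the tool pointing down it reaches from about 0.275 to 0.825 m from the base axis. Payload 4.9 kg.
Tool frame: the origin (TCP) lies between the finger pads; the fingertips stand bot.finger_overhang ahead of it and the grasp point (between the pads) lies 3 mm ahead of it (bot.finger_overhang is the distance from the TCP to the fingertips, in m); x points along the fingers, z is the direction in which the jaws open and shut, and the axes are right-handed (so a half turn about x gives the same grasp; the last joint's range is limited). The gripper opens to 85 mm and grips with 20 to 120 N. Pads are 22 mm wide; open, the fingers measure 114 mm over their backs; the gripper's body (76 mm by 85 mm) begins 54 mm behind the grasp point. The pads swing forward as they close: fully open they stand 13 mm farther back than shut.
Start: joints at [-1.48, 0.326, -0.193, 1.052, 0, 1.437], TCP at [0.123, -0.536, 0.253] pointing down, gripper open.
Joint ranges: [-2.65, 2.65], [-0.97, 1.79], [-1.3, 1.35], [-1.93, 2.1], [-1.47, 1.37], [-3.14, 3.14]. Speed limits (rad/s): [2.57, 2.57, 3.14, 3.14, 3.14, 3.14].

### API

Orientations are given as a unit quaternion [w, x, y, z].
In Python, from workcell import bot, camera gives the robot as it stands. The module is installed in compiled form; this text tells all that it offers.
- The arm moves only by the tool apply_moves, never from a script. Its argument "increments" is one flat list of numbers, 7 for each row, row after row: the shift along the tool's x, y, z in cm, then the turn, a rotation vector about the tool's x, y, z in degrees, then the opening, from 0 (shut) to 1 (fully open). In form: [dx, dy, dz, ax, ay, az, jaw, dx, dy, dz, ax, ay, az, jaw, ...]. A call has 1 to 5 rows; each row is the pose to reach, as a shift and turn from the pose commanded when the call began, along the tool's axes at that moment; what a row does not reach only later rows make up. A row lasts 1/10 s, in which the tool goes at most 50 mm and 8.59 degrees, less where a joint would pass 70% of its speed; a pose out of reach is approached as far as the arm can. A call with a gripper value outside its range is refused whole. The fingers move at their own pace and stop on an object; the grip force is fixed at half the most. Time passes only in rows, so rows that repeat a pose let the fingers close. It gives the time, the measured TCP pose, the force and the opening at its end, in the units of the state.
- bot.sense(): the state, without advancing time (a new reading comes with each control period).
- camera(name): name is "side" or "top"; returns a dict with "color" (400x640x3 uint8, red, green, blue), "fovy" (degrees; the focal length in pixels is half the picture's height over the tangent of half this angle, whatever the lens; pixels are square), "cx", "cy" (the principal point, pixels), "rvec" (rotation vector, rad) and "tvec" (3), from world to camera coordinates, as OpenCV has them. Camera axes: x right, y down, z forward; pixel columns grow to the right and rows downward; lengths in m; the calibration is good to about 2 mm. A picture is of the moment at which its call begins. There is no depth.
- bot.job_done(): hands the job in, once; it reports no verdict.
The state is a dict: "clock": time; "joint_pos": joint angles; "qvel": joint speeds; "joint_torque": joint torques, N m; "eef_pos": TCP position; "tcp_rot": TCP orientation; "force": force on the tool from outside, world axes, zero at the start; "wrist_torque": the same for the moment, N m; "finger_gap": finger opening in m.
Only numpy, scipy, OpenCV 4.12 (cv2) and the standard library are available. Lean on these libraries where they do the work, as an engineer would, in place of code of your own. Each camera call takes 0.05 s, during which the arm holds its last target.

## Working session

There is one attempt and no reset: what is moved stays moved. The work goes in short steps, Python scripts to look and compute and a tool call to move; the robot and the scene stay as the last step left them, time stands still between calls to the robot, and variables do not carry over. Pictures are saved under pics/ and viewed, and the job is handed in when it is done.

Besides the shell and the picture viewer there is one more tool, called after ">>>" as a command line: name --argument value ..., lists and objects as JSON in quotes. apply_moves: Moves the arm, as the interface text tells. Its arguments: {"type":"object","properties":{"increments":{"type":"array","items":{"type":"number"}}},"required":["increments"]}

```bash
mkdir -p pics
python3 - <<'E'
from workcell import bot, camera
import cv2
print(bot.sense(), bot.finger_overhang)
for n in("side","top"):
    c=camera(n); cv2.imwrite(f"pics/{n}0.png",cv2.cvtColor(c["color"],cv2.COLOR_RGB2BGR)); c.pop("color"); print(n,c)
E
```

```text
{'clock': 0.0, 'joint_pos': array([-1.48018854e+00,  3.26961395e-01, -1.93578916e-01,  1.05198467e+00,
       -2.60044679e-06,  1.43659542e+00]), 'qvel': array([-0.00015938, -0.00037369,  0.00098693,  0.00100673, -0.00027678,
       -0.00067651]), 'joint_torque': array([-1.18240572e-03, -4.43398976e+01,  2.62440419e+01,  1.56238623e-02,
       -2.48094921e-04, -1.23095757e-05]), 'eef_pos': array([ 0.12256694, -0.53561918,  0.25249414]), 'tcp_rot': array([ 0.55250502,  0.44120142,  0.55335164, -0.44031973]), 'force': array([-1.27643866, -0.53286596, -0.18649916]), 'wrist_torque': array([-0.01244566,  0.00754612, -0.00401489]), 'finger_gap': 0.08541160859707006} 0.022
side {'fovy': 57.58261773924999, 'cx': 319.1292579173672, 'cy': 202.02148623983197, 'rvec': array([ 0.07914803, -2.83464492,  1.30036481]), 'tvec': array([0.5881366 , 0.16318323, 0.95709645])}
top {'fovy': 42.22740916669853, 'cx': 319.8034270868467, 'cy': 201.04531984305174, 'rvec': array([ 2.1299565 , -2.18473518,  0.14683084]), 'tvec': array([-0.03087729,  0.59669477,  1.76388866])}
```

```bash
cat > h.py <<'E'
import numpy as np, cv2
from workcell import bot, camera
from scipy.spatial.transform import Rotation as R
def grab(n,tag=None):
    c=camera(n); f=200/np.tan(np.radians(c["fovy"]/2))
    c["K"]=np.array([[f,0,c["cx"]],[0,f,c["cy"]],[0,0,1]]); c["R"]=cv2.Rodrigues(c["rvec"])[0]
    if tag: cv2.imwrite(f"pics/{n}_{tag}.png",cv2.cvtColor(c["color"],cv2.COLOR_RGB2BGR))
    return c
def crop(c,name,x0,y0,x1,y1,s):
    im=cv2.cvtColor(c["color"],cv2.COLOR_RGB2BGR)[y0:y1,x0:x1]
    im=cv2.resize(im,None,fx=s,fy=s,interpolation=cv2.INTER_CUBIC)
    st=10 if s>=5 else 20
    for x in range((x0+st-1)//st*st,x1,st):
        cv2.line(im,((x-x0)*s,0),((x-x0)*s,6),(0,0,255),1); cv2.putText(im,str(x),((x-x0)*s,16),0,.35,(0,0,255),1)
    for y in range((y0+st-1)//st*st,y1,st):
        cv2.line(im,(0,(y-y0)*s),(6,(y-y0)*s),(0,0,255),1); cv2.putText(im,str(y),(8,(y-y0)*s+4),0,.35,(0,0,255),1)
    cv2.imwrite(f"pics/{name}.png",im)
def proj(c,P):
    return cv2.projectPoints(np.array(P,float).reshape(-1,3),c["rvec"],c["tvec"],c["K"],None)[0].reshape(-1,2)
def onz(c,uv,z):
    uv=np.array(uv,float).reshape(-1,2); C=-c["R"].T@c["tvec"]
    d=np.c_[uv,np.ones(len(uv))]@np.linalg.inv(c["K"]).T@c["R"]
    return C+d*((z-C[2])/d[:,2])[:,None]
def tri(c1,u1,c2,u2):
    P=[c["K"]@np.c_[c["R"],c["tvec"]] for c in(c1,c2)]
    X=cv2.triangulatePoints(P[0],P[1],np.array(u1,float).reshape(-1,2).T,np.array(u2,float).reshape(-1,2).T)
    X=(X[:3]/X[3]).T
    e=[np.linalg.norm(proj(c,X)-np.array(u,float).reshape(-1,2),axis=1).round(1) for c,u in((c1,u1),(c2,u2))]
    return X.round(4),e
def st():
    s=bot.sense(); r=R.from_quat(np.roll(s["tcp_rot"],-1))
    return s,r
def to(p,r2=None):
    "shift/turn in tool axes to world position p (and rotation r2)"
    s,r=st(); d=r.inv().apply(np.array(p)-s["eef_pos"])*100
    out=[d.round(2)]
    if r2 is not None: out.append(np.degrees((r.inv()*r2).as_rotvec()).round(1))
    return out
def down(yaw):
    "tool x down, tool z (jaw dir) at horizontal angle yaw"
    x=np.array([0,0,-1.]); z=np.array([np.cos(yaw),np.sin(yaw),0]); return R.from_matrix(np.c_[x,np.cross(z,x),z])
E
python3 - <<'E'
from h import *
s,t=grab("side"),grab("top")
print("side C",-s["R"].T@s["tvec"],"top C",-t["R"].T@t["tvec"])
crop(s,"s_tray",240,140,400,260,5); crop(s,"s_mat",265,310,440,400,4)
crop(t,"t_tray",280,130,420,270,4); crop(t,"t_mat",175,175,265,280,5)
_,r=st(); print(r.as_matrix().round(3))
E
```

```text
side C [0.55397882 0.65057275 0.74728147] top C [ 0.3632594  -0.03135879  1.82629693]
[[-0.     0.975  0.223]
 [ 0.001  0.223 -0.975]
 [-1.     0.    -0.001]]
```

Run:
```python
from h import *
s,t=grab("side"),grab("top")
tA=[(386.75,182.5),(372,182.5),(357.5,181.75),(343,181.75),(328.75,181.5)]
tB=[(386.75,197.5),(372,197.25),(357.5,197),(343,197),(328.75,196.5)]
sA=[(306.8,159.4),(304.8,168.8),(302.8,178.4),(300.4,188.8),(297.6,199.8)]
print(tri(s,sA,t,tA))
print(onz(t,tA,.13).round(4)); print(onz(t,tB,.13).round(4)); print(onz(s,sA,.13).round(4))
# pad corners top surface: t: 
tp=[(185/4+280,467/4+130),(447/4+280,394/4+130),(467/4+280,465/4+130),(206/4+280,539/4+130)]
sp=[(675/5+240,478/5+140),(566/5+240,214/5+140),(658/5+240,206/5+140),(785/5+240,461/5+140)]
print("pad",tri(s,sp,t,tp)); print(onz(t,tp,.024).round(4)); print(onz(s,sp,.024).round(4))
# stakes: top corners in crop t_mat /5+(175,175)
T=lambda L:[(a/5+175,b/5+175) for a,b in L]
S=lambda L:[(a/4+265,b/4+310) for a,b in L]
st_=[[(64,180),(76,200),(266,94),(254,70)],[(109,261),(119,283),(317,190),(307,165)],[(146,324),(154,350),(358,278),(350,253)],[(166,438),(177,462),(371,358),(361,334)]]
for q in st_:
    P=onz(t,T(q),.024); m=P.mean(0); a=P[3]+P[2]-P[0]-P[1]; print(m.round(4), np.degrees(np.arctan2(a[1],a[0])).round(1), np.linalg.norm(a)/2, np.linalg.norm(P[0]-P[1]))
# side check: two right-hand stakes full
print(onz(s,S([(410,343),(455,330),(355,54),(322,66)]),.024).round(4)); print(onz(s,S([(574,317),(614,298),(460,44),(427,62)]),.024).round(4))
# knob top
```

```text
(array([[ 0.6416, -0.2701,  0.1231],
       [ 0.643 , -0.2209,  0.1229],
       [ 0.6459, -0.1725,  0.1242],
       [ 0.6474, -0.1242,  0.1248],
       [ 0.6497, -0.0768,  0.1252]]), [array([0. , 0.2, 0.3, 0. , 0.3]), array([0. , 0.1, 0.1, 0. , 0.1])])
[[ 0.6404 -0.2691  0.13  ]
 [ 0.6416 -0.2201  0.13  ]
 [ 0.6453 -0.172   0.13  ]
 [ 0.6465 -0.1239  0.13  ]
 [ 0.6485 -0.0766  0.13  ]]
[[ 0.5901 -0.267   0.13  ]
 [ 0.5922 -0.2182  0.13  ]
 [ 0.5942 -0.1703  0.13  ]
 [ 0.5954 -0.1223  0.13  ]
 [ 0.5983 -0.0752  0.13  ]]
[[ 0.6407 -0.2599  0.13  ]
 [ 0.6426 -0.2112  0.13  ]
 [ 0.6443 -0.1647  0.13  ]
 [ 0.6466 -0.1177  0.13  ]
 [ 0.6496 -0.0713  0.13  ]]
pad (array([[ 0.4373, -0.0645,  0.0153],
       [ 0.4947, -0.2949,  0.0206],
       [ 0.433 , -0.3101,  0.0181],
       [ 0.3746, -0.081 ,  0.0156]]), [array([0.2, 0.2, 0.1, 0.2]), array([0.1, 0.1, 0. , 0.1])])
[[ 0.4372 -0.0644  0.024 ]
 [ 0.4948 -0.2945  0.024 ]
 [ 0.4327 -0.3092  0.024 ]
 [ 0.3748 -0.0808  0.024 ]]
[[ 0.4381 -0.0558  0.024 ]
 [ 0.4943 -0.2904  0.024 ]
 [ 0.4342 -0.3024  0.024 ]
 [ 0.3763 -0.0725  0.024 ]]
[0.6035 0.3455 0.024 ] -61.2 0.15156632348318202 0.016595026382875768
[0.5402 0.3119 0.024 ] -65.6 0.15159904240747638 0.017031275875561403
[0.4861 0.2849 0.024 ] -72.0 0.1490790421951341 0.01899645080674608
[0.4189 0.2734 0.024 ] -63.1 0.15091905314832096 0.018294411972167447
[[0.4777 0.3645 0.024 ]
 [0.4561 0.3575 0.024 ]
 [0.501  0.2153 0.024 ]
 [0.5191 0.2236 0.024 ]]
[[0.3991 0.3484 0.024 ]
 [0.3787 0.3384 0.024 ]
 [0.443  0.206  0.024 ]
 [0.4618 0.218  0.024 ]]
```

Run:
```python
from h import *
s,t=grab("side"),grab("top")
F=lambda L,k,x0,y0:[((a+.5)/k-.5+x0,(b+.5)/k-.5+y0) for a,b in L]
tA=F([(427,210),(368,210),(310,207),(252,207),(195,206)],4,280,130)
tB=F([(427,270),(368,269),(310,268),(252,268),(195,266)],4,280,130)
sA=F([(334,97),(324,144),(314,192),(302,244),(288,299)],5,240,140)
sB=F([(416,101),(410,147),(401,197)],5,240,140)
print(tri(s,sA,t,tA)); print(tri(s,sB,t,tB[:3]))
ys=np.array([-96,-48,0,48,96])/1e3
for c,A,B in((t,tA,tB),(s,sA,None)):
    a=onz(c,A,.13); print("A",np.polyfit(ys,a[:,0],1),np.polyfit(ys,a[:,1],1))
    if B: a=onz(c,B,.13); print("B",np.polyfit(ys,a[:,0],1),np.polyfit(ys,a[:,1],1))
tp=F([(185,467),(447,394),(467,465),(206,539)],4,280,130)
sp=F([(675,478),(566,214),(658,206),(785,461)],5,240,140)
print("pad",tri(s,sp,t,tp)); print(onz(t,tp,.024).mean(0),onz(s,sp,.024).mean(0))
kt=F([(155,289)],4,280,130); ks=F([(458,94)],5,240,140); print("knobtop",tri(s,ks,t,kt))
at=F([(84,241)],4,280,130); as_=F([(356,258)],5,240,140); print("axis top",tri(s,as_,t,at))
# predicted jack axis points
for z in(.03,.06,.1,.15,.2,.25,.3): print(z,proj(s,[.6075,.0146,z]),proj(t,[.6075,.0146,z]))
```

```text
(array([[ 0.6425, -0.2685,  0.1255],
       [ 0.644 , -0.2194,  0.1254],
       [ 0.6468, -0.1711,  0.1266],
       [ 0.6483, -0.1229,  0.1272],
       [ 0.6505, -0.0755,  0.1277]]), [array([0.1, 0.2, 0.2, 0. , 0.2]), array([0. , 0.1, 0.1, 0. , 0.1])])
(array([[ 0.5922, -0.2663,  0.1259],
       [ 0.5939, -0.2173,  0.1268],
       [ 0.5962, -0.1694,  0.1263]]), [array([0.2, 0. , 0.2]), array([0.1, 0. , 0.1])])
A [0.04423239 0.645739  ] [ 1.0023351  -0.17115271]
B [0.04066037 0.59532215] [ 0.99866904 -0.16938669]
A [0.04443208 0.64606753] [ 0.98295206 -0.16674202]
pad (array([[ 0.4386, -0.0632,  0.0181],
       [ 0.496 , -0.2933,  0.0234],
       [ 0.4344, -0.3084,  0.0209],
       [ 0.376 , -0.0797,  0.0183]]), [array([0.1, 0.1, 0.2, 0.1]), array([0.1, 0.1, 0.1, 0. ])])
[ 0.43621629 -0.18596029  0.024     ] [ 0.43684703 -0.18204091  0.024     ]
knobtop (array([[ 0.5624, -0.0397,  0.2838]]), [array([0.8]), array([0.3])])
axis top (array([[0.6074, 0.0144, 0.2303]]), [array([0.]), array([0.])])
0.03 [[311.78318656 250.79010182]] [[302.38760411 198.46150213]]
0.06 [[311.64346404 242.93387149]] [[302.13928051 197.29290524]]
0.1 [[311.44777555 231.93082115]] [[301.79499634 195.67272329]]
0.15 [[311.18671777 217.2522276 ]] [[301.3419601  193.54076025]]
0.2 [[310.9053998  201.43445715]] [[300.86159437 191.28018614]]
0.25 [[310.60136791 184.33954215]] [[300.35134924 188.87900127]]
0.3 [[310.27175544 165.8062984 ]] [[299.80834741 186.32366526]]
```

Run:
```python
from h import *
print(to([.4585,-.2713,.12],down(np.radians(14.2))), to([.4585,-.2713,.20],down(np.radians(14.2))))
```

```text
[array([ 13.32,  38.65, -18.32]), array([-91.3,  -0. ,  -0. ])] [array([  5.32,  38.65, -18.32]), array([-91.3,  -0. ,  -0. ])]
```

>>> apply_moves --increments '[5.3, 38.7, -18.3, -91.3, 0, 0, 1, 5.3, 38.7, -18.3, -91.3, 0, 0, 1, 5.3, 38.7, -18.3, -91.3, 0, 0, 1, 5.3, 38.7, -18.3, -91.3, 0, 0, 1, 5.3, 38.7, -18.3, -91.3, 0, 0, 1]'

```text
clock: 0.9
eef_pos: [0.3189, -0.3815, 0.2226]
tcp_rot: [0.677, 0.206, 0.676, -0.206]
force: [0.4, -1.4, 0.3]
finger_gap: 0.0856
```

```bash
cat >> h.py <<'E'
def rep(p,yaw=None,r2=None):
    o=to(p,down(np.radians(yaw)) if yaw is not None else r2); print(*[x.tolist() for x in o])
E
python3 - <<'E'
from h import *
rep([.4585,-.2713,.12],14.2); print(np.degrees(bot.sense()["joint_pos"]).round(0))
E
```

```text
[10.26, 16.93, 5.45] [-48.0, 0.0, 0.0]
[-59.  14. -22.  54.   0.  65.]
```

>>> apply_moves --increments '[10.3, 16.9, 5.4, -48, 0, 0, 1, 10.3, 16.9, 5.4, -48, 0, 0, 1, 10.3, 16.9, 5.4, -48, 0, 0, 1, 10.3, 16.9, 5.4, -48, 0, 0, 1, 10.3, 16.9, 5.4, -48, 0, 0, 1]'

```text
clock: 1.4
eef_pos: [0.4587, -0.269, 0.1166]
tcp_rot: [0.704, -0.057, 0.705, 0.06]
force: [-1.2, 0.9, 0.9]
finger_gap: 0.0853
```

Run:
```python
from h import *
rep([.4585,-.2713,.06],14.2); print(np.degrees(bot.sense()["joint_pos"]).round(0))
```

```text
[5.66, -0.25, -0.05] [-4.7, -0.1, -0.2]
[-38.  25. -24.  41.   0.  42.]
```

>>> apply_moves --increments '[5, -0.2, 0, -4.7, 0, -0.2, 1, 7, -0.2, 0, -4.7, 0, -0.2, 1, 8.5, -0.2, 0, -4.7, 0, -0.2, 1, 8.5, -0.2, 0, -4.7, 0, -0.2, 1]'

```text
clock: 1.8
eef_pos: [0.4561, -0.274, 0.0325]
tcp_rot: [0.701, -0.083, 0.703, 0.083]
force: [-0.4, 0.2, 0.4]
finger_gap: 0.0854
```

Run:
```python
from h import *
rep([.4585,-.2713,.020],14.2)
s,t=grab("side"),grab("top"); crop(s,"s1",300,110,420,250,5); crop(t,"t1",310,200,430,290,5)
```

```text
[1.25, 0.21, 0.3] [-0.7, -0.2, 0.0]
```

Side view: the fingers, at about (352,188) and (381,187), straddle the pad's far end, whose corner is at (354,184). Next I go down and close.

>>> apply_moves --increments '[1.1, 0.2, 0.3, -0.7, 0, 0, 1, 1.1, 0.2, 0.3, -0.7, 0, 0, 0.5, 1.1, 0.2, 0.3, -0.7, 0, 0, 0.3, 1.1, 0.2, 0.3, -0.7, 0, 0, 0.3, 1.1, 0.2, 0.3, -0.7, 0, 0, 0.3]'

```text
clock: 2.4
eef_pos: [0.4601, -0.2727, 0.024]
tcp_rot: [0.702, -0.089, 0.701, 0.086]
force: [-0.7, 0.8, 2.0]
finger_gap: 0.0645
```

Run:
```python
from h import *
rep([.37,-.17,.022],-10)
rep([.40,-.10,.022],-65)
rep([.4579,-.0553,.022],-65)
```

```text
[0.15, 12.17, -6.21] [24.2, 0.1, 0.2]
[0.13, 18.22, -1.58] [79.2, 0.2, 0.2]
[0.12, 21.13, 5.13] [79.2, 0.2, 0.2]
```

>>> apply_moves --increments '[0.1, 2.4, -1.2, 5, 0, 0, 0.3, 0.1, 4.8, -2.4, 10, 0, 0, 0.3, 0.1, 7.2, -3.6, 15, 0, 0, 0.3, 0.1, 9.6, -4.9, 20, 0, 0, 0.3, 0.1, 12.1, -6.2, 25, 0, 0, 0.3]'

```text
clock: 2.9
eef_pos: [0.3735, -0.1739, 0.0242]
tcp_rot: [0.707, 0.064, 0.701, -0.072]
force: [4.2, -6.7, 11.5]
finger_gap: 0.0644
```

Run:
```python
from h import *
rep([.40,-.10,.022],-65)
c=grab("side","2")
```

```text
[0.16, 7.76, 1.18] [54.0, 0.8, 0.2]
```

>>> apply_moves --increments '[0, 0.9, 0.1, 6, 0, 0, 0.3, 0, 1.8, 0.2, 12, 0, 0, 0.3, 0, 2.7, 0.4, 18, 0, 0, 0.3, 0, 3.6, 0.6, 24, 0, 0, 0.3, 0, 4.5, 0.7, 30, 0, 0, 0.3]'

```text
clock: 3.45
eef_pos: [0.3856, -0.13, 0.0237]
tcp_rot: [0.664, 0.244, 0.661, -0.251]
force: [-7.9, -6.4, 24.3]
finger_gap: 0.0646
```

Run:
```python
from h import *
rep([.40,-.10,.024],-65);print(np.degrees(bot.sense()["joint_pos"]).round(0))
```

```text
[-0.06, 3.21, -0.88] [24.0, 0.5, 0.4]
[-29.  23. -48.  19.  -1. 102.]
```

>>> apply_moves --increments '[-0.3, 0.6, -0.1, 5, 0, 0, 0.3, -0.3, 1.3, -0.3, 10, 0, 0, 0.3, -0.3, 2, -0.5, 15, 0, 0, 0.3, -0.3, 2.6, -0.7, 20, 0, 0, 0.3, -0.3, 3.2, -0.9, 24, 0, 0, 0.3]'

```text
clock: 3.95
eef_pos: [0.3994, -0.0974, 0.0249]
tcp_rot: [0.597, 0.379, 0.596, -0.381]
force: [-0.6, 0.5, -2.1]
finger_gap: 0.0649
```

Run:
```python
from h import *
rep([.40,-.10,.026],-65);rep([.4579,-.0553,.026],-65)
s,t=grab("side"),grab("top"); crop(s,"s3",270,150,430,280,5); crop(t,"t3",270,160,420,290,5)
```

```text
[-0.11, -0.06, 0.26] [0.0, 0.2, 0.1]
[-0.12, 7.08, -1.34] [0.0, 0.2, 0.1]
```

Run:
```python
from h import *
s,t=grab("side"),grab("top")
F=lambda L,k,x0,y0:[((a+.5)/k-.5+x0,(b+.5)/k-.5+y0) for a,b in L]
A=onz(s,F([(240,472),(273,536),(612,432)],5,270,150),.024); print(A.round(4))
print(onz(t,F([(155,248),(252,440)],5,270,160),.024).round(4))
m=A[:2].mean(0); print("end mid",m.round(4),"width",np.linalg.norm(A[0]-A[1]))
e=bot.sense()["eef_pos"]; d=m-e; print("len from grip",np.linalg.norm(d[:2]),np.degrees(np.arctan2(d[1],d[0])))
```

```text
[[ 0.5941 -0.0157  0.024 ]
 [ 0.5743  0.0281  0.024 ]
 [ 0.3916 -0.057   0.024 ]]
[[ 0.5705  0.0218  0.024 ]
 [ 0.4348 -0.0426  0.024 ]]
end mid [0.5842 0.0062 0.024 ] width 0.04805783403490889
len from grip 0.2120034635394094 29.307968542674274
```

Run:
```python
from h import *
rep([.4603,-.0568,.025],-65)
```

```text
[-0.02, 7.26, -1.08] [0.3, 0.2, 0.1]
```

>>> apply_moves --increments '[0, 1.6, -0.3, 0, 0, 0, 0.3, 0, 3.2, -0.5, 0, 0, 0, 0.3, 0, 4.8, -0.8, 0, 0, 0, 0.3, 0, 6.3, -1, 0, 0, 0, 0.3, 0, 7.3, -1.1, 0, 0, 0, 0.3]'

```text
clock: 4.65
eef_pos: [0.4618, -0.0562, 0.0248]
tcp_rot: [0.598, 0.378, 0.596, -0.379]
force: [-0.1, 0.1, -1.2]
finger_gap: 0.0645
```

Run:
```python
from h import *
s,t=grab("side"),grab("top"); crop(s,"s4",270,150,430,280,5); crop(t,"t4",270,160,420,290,5)
rep([.4603,-.0568,.025],-65)
```

```text
[-0.01, -0.19, -0.04] [0.3, 0.2, -0.0]
```

Run:
```python
from h import *
s,t=grab("side"),grab("top")
F=lambda L,k,x0,y0:[((a+.5)/k-.5+x0,(b+.5)/k-.5+y0) for a,b in L]
A=onz(s,F([(104,512),(150,592)],5,270,150),.024); B=onz(t,F([(91,158),(180,318)],5,270,160),.024)
print(A.round(4),np.linalg.norm(A[0]-A[1])); print(B.round(4))
foot=np.array([.6074,.0144])
m=A.mean(0)[:2]; m2=m+[0,-.003]
for mm in(m,m2):
  d=np.array([np.cos(np.radians(25)),np.sin(np.radians(25))]); n=np.array([-d[1],d[0]])
  print(mm,"foot along from end",(foot-mm)@d,"lateral",(foot-mm)@n)
dB=B[0]-B[1]; print(np.degrees(np.arctan2(dB[1],dB[0])),"foot from near edge",np.cross(dB[:2]/np.linalg.norm(dB[:2]),B[0][:2]-foot))
```

```text
[[0.6637 0.0167 0.024 ]
 [0.6345 0.0683 0.024 ]] 0.05935968182266142
[[0.6354 0.0655 0.024 ]
 [0.521  0.0054 0.024 ]]
[0.64912057 0.0424828 ] foot along from end -0.049679986742906516 lateral -0.007819786976667213
[0.64912057 0.0394828 ] foot along from end -0.048412131957684415 lateral -0.00510086361555726
27.70052986041729 foot from near edge 0.032226908280914145<stdin>:11: DeprecationWarning: Arrays of 2-dimensional vectors are deprecated. Use arrays of 3-dimensional vectors instead. (deprecated in NumPy 2.0)
```

>>> apply_moves --increments '[0, 0, 0, 0, 0, 0, 1, 0, 0, 0, 0, 0, 0, 1, 0, 0, 0, 0, 0, 0, 1, -5, 0, 0, 0, 0, 0, 1, -10, 0, 0, 0, 0, 0, 1]'

```text
clock: 5.35
eef_pos: [0.4589, -0.0558, 0.1245]
tcp_rot: [0.596, 0.378, 0.598, -0.38]
force: [-0.3, -1.6, -0.4]
finger_gap: 0.0854
```

Run:
```python
from h import *
rep([.4618,-.0562,.34],25)
s,t=grab("side"),grab("top"); crop(s,"s5",270,150,430,280,5)
```

```text
[-21.56, 0.15, 0.15] [-89.8, -0.2, 0.2]
```

Run:
```python
from h import *
s=grab("side")
F=lambda L,k,x0,y0:[((a+.5)/k-.5+x0,(b+.5)/k-.5+y0) for a,b in L]
A=onz(s,F([(104,512),(150,592),(562,458),(505,383)],5,270,150),.024)[:,:2]
c=A.mean(0); d=A[0]+A[1]-A[2]-A[3]; L=np.linalg.norm(d)/2; d/=2*L; n=np.array([-d[1],d[0]])
f=np.array([.6074,.0144]); print(c,L,np.degrees(np.arctan2(d[1],d[0])),"foot in pad",(f-c)@d,(f-c)@n)
```

```text
[ 0.54176239 -0.01074919] 0.23966163819600428 26.373841768953707 foot in pad 0.06997762799003894 -0.006626423431137095
```

>>> apply_moves --increments '[-5, 0, 0, -8, 0, 0, 1, -10, 0, 0, -16, 0, 0, 1, -15, 0, 0, -25, 0, 0, 1, -20, 0, 0, -33, 0, 0, 1, -21.5, 0, 0, -42, 0, 0, 1]'

```text
clock: 6.0
eef_pos: [0.4621, -0.0559, 0.344]
tcp_rot: [0.696, 0.139, 0.69, -0.141]
force: [0.1, -0.4, -0.9]
finger_gap: 0.0853
```

Run:
```python
from h import *
rep([.5624,-.0397,.36],25)
```

```text
[-1.54, 5.38, 8.63] [-47.8, 0.4, 0.3]
```

>>> apply_moves --increments '[-1.5, 5.4, 8.6, -47.8, 0, 0, 1, -1.5, 5.4, 8.6, -47.8, 0, 0, 1, -1.5, 5.4, 8.6, -47.8, 0, 0, 1, -1.5, 5.4, 8.6, -47.8, 0, 0, 1, -1.5, 5.4, 8.6, -47.8, 0, 0, 1]'

```text
clock: 6.5
eef_pos: [0.5609, -0.0395, 0.3526]
tcp_rot: [0.695, -0.125, 0.697, 0.123]
force: [0.3, -0.0, 0.2]
finger_gap: 0.0856
```

Run:
```python
from h import *
rep([.5624,-.0397,.30],25);rep([.5624,-.0397,.264],25)
s,t=grab("side"),grab("top"); crop(s,"s6",270,90,430,220,5); crop(t,"t6",270,160,420,290,5)
print(proj(s,[bot.sense()["eef_pos"]]),proj(s,[bot.sense()["eef_pos"]-[0,0,.015]]),proj(s,[.5624,-.0397,.284]))
```

```text
[5.26, -0.06, 0.15] [-4.8, -0.2, 0.1]
[8.86, -0.05, 0.16] [-4.8, -0.2, 0.1]
[[333.60551865 131.55996844]] [[333.41752583 137.67381381]] [[331.98445573 158.47213108]]
```

The open fingers sit at columns 311 and 354 with the knob at column 331, so they are centred over it. Next I lower and close.

>>> apply_moves --increments '[3, 0, 0.1, -4.8, 0, 0, 1, 6, 0, 0.1, -4.8, 0, 0, 1, 8.8, 0, 0.1, -4.8, 0, 0, 1, 8.8, 0, 0.1, -4.8, 0, 0, 0.5, 8.8, 0, 0.1, -4.8, 0, 0, 0]'

```text
clock: 7.1
eef_pos: [0.5615, -0.0395, 0.2667]
tcp_rot: [0.691, -0.151, 0.692, 0.149]
force: [0.4, 0.0, 0.8]
finger_gap: 0.0589
```

>>> apply_moves --increments '[0, 0, 0, 0, 0, 0, 0, 0, 0, 0, 0, 0, 0, 0, 0, 0, 0, 0, 0, 0, 0, 0, 0, 0, 0, 0, 0, 0]'

```text
clock: 7.5
eef_pos: [0.563, -0.0396, 0.2686]
tcp_rot: [0.692, -0.152, 0.69, 0.149]
force: [-0.1, 0.1, 6.2]
finger_gap: 0.0235
```

```bash
cat >> h.py <<'E'
AX=np.array([.6074,.0144])
def circ(step,n=5,z=None,ax=AX,rad=.0703):
    "rows (tool cm) leading the knob clockwise by step deg each"
    s,r=st(); e=s["eef_pos"]; a0=np.arctan2(*(e[:2]-ax)[::-1])
    f=s["force"]; tang=np.array([np.sin(a0),-np.cos(a0)]); rd=np.array([np.cos(a0),np.sin(a0)])
    print("ang",np.degrees(a0).round(1),"r",np.linalg.norm(e[:2]-ax).round(4),"z",e[2].round(4),"Ft",(f[:2]@tang).round(1),"Fr",(f[:2]@rd).round(1),"Fz",f[2].round(1),"gap",s["finger_gap"].round(4),"t",s["clock"],"j",np.degrees(s["joint_pos"]).round(0).tolist())
    for i in range(1,n+1):
        a=a0-np.radians(step*i); p=np.r_[ax+rad*np.array([np.cos(a),np.sin(a)]), e[2] if z is None else z]
        print((r.inv().apply(p-e)*100).round(1).tolist())
E
python3 - <<'E'
from h import *
s=grab("side"); crop(s,"s7",270,90,430,220,5)
circ(10)
E
```

```text
Traceback (most recent call last):
  File "h.py", line 49, in circ
    print("ang",np.degrees(a0).round(1),"r",np.linalg.norm(e[:2]-ax).round(4),"z",e[2].round(4),"Ft",(f[:2]@tang).round(1),"Fr",(f[:2]@rd).round(1),"Fz",f[2].round(1),"gap",s["finger_gap"].round(4),"t",s["clock"],"j",np.degrees(s["joint_pos"]).round(0).tolist())
                                                                                                                                                                             ^^^^^^^^^^^^^^^^^^^^^
AttributeError: 'float' object has no attribute 'round'
```

```bash
sed -i 's/s\["finger_gap"\].round(4)/round(s["finger_gap"],4)/' h.py
python3 - <<'E'
from h import *
circ(10)
E
```

```text
ang -129.4 r 0.0699 z 0.2686 Ft -0.3 Fr -0.9 Fz 5.7 gap 0.024 t 7.55 j [-11.0, 19.0, -8.0, 63.0, -0.0, 54.0]
[-0.0, 1.1, -0.5]
[-0.0, 2.3, -0.7]
[-0.0, 3.6, -0.7]
[-0.0, 4.8, -0.5]
[-0.0, 5.9, -0.1]
```

>>> apply_moves --increments '[0, 1.1, -0.5, 0, 0, 0, 0, 0, 2.3, -0.7, 0, 0, 0, 0, 0, 3.6, -0.7, 0, 0, 0, 0, 0, 4.8, -0.5, 0, 0, 0, 0, 0, 5.9, -0.1, 0, 0, 0, 0]'

```text
clock: 8.05
eef_pos: [0.5373, 0.0118, 0.2686]
tcp_rot: [0.692, -0.153, 0.69, 0.146]
force: [-0.0, -8.3, 7.0]
finger_gap: 0.0237
```

Run:
```python
from h import *
circ(18)
```

```text
ang -177.8 r 0.0701 z 0.2686 Ft -8.3 Fr 0.3 Fz 7.0 gap 0.0237 t 8.05 j [-6.0, 17.0, -12.0, 61.0, -0.0, 59.0]
[-0.0, 1.9, 1.1]
[-0.0, 3.3, 2.8]
[-0.0, 4.2, 4.8]
[-0.0, 4.3, 7.0]
[-0.0, 3.8, 9.2]
```

>>> apply_moves --increments '[0, 1.9, 1.1, 0, 0, 0, 0, 0, 3.3, 2.8, 0, 0, 0, 0, 0, 4.2, 4.8, 0, 0, 0, 0, 0, 4.3, 7.0, 0, 0, 0, 0, 0, 3.8, 9.2, 0, 0, 0, 0]'

```text
clock: 8.55
eef_pos: [0.6041, 0.0851, 0.2685]
tcp_rot: [0.69, -0.154, 0.691, 0.147]
force: [-6.6, -10.4, 11.0]
finger_gap: 0.0235
```

Run:
```python
from h import *
circ(18)
```

```text
ang 92.7 r 0.0708 z 0.2685 Ft -7.0 Fr -10.1 Fz 11.0 gap 0.0235 t 8.55 j [1.0, 25.0, 0.0, 65.0, -1.0, 67.0]
[0.0, -1.2, 1.9]
[0.0, -2.8, 3.3]
[0.0, -4.9, 4.2]
[0.0, -7.0, 4.4]
[0.1, -9.2, 3.9]
```

>>> apply_moves --increments '[0, -1.2, 1.9, 0, 0, 0, 0, 0, -2.8, 3.3, 0, 0, 0, 0, 0, -4.9, 4.2, 0, 0, 0, 0, 0, -7, 4.4, 0, 0, 0, 0, 0, -9.2, 3.9, 0, 0, 0, 0]'

```text
clock: 9.05
eef_pos: [0.6774, 0.0206, 0.2685]
tcp_rot: [0.691, -0.151, 0.691, 0.151]
force: [-10.0, 5.3, 12.3]
finger_gap: 0.0241
```

Run:
```python
from h import *
circ(18)
```

```text
ang 5.1 r 0.0702 z 0.2685 Ft -6.2 Fr -9.5 Fz 12.3 gap 0.0241 t 9.05 j [-4.0, 32.0, 13.0, 70.0, 0.0, 61.0]
[-0.0, -1.9, -1.0]
[0.0, -3.4, -2.6]
[0.0, -4.4, -4.6]
[0.0, -4.7, -6.8]
[0.0, -4.3, -9.0]
```

>>> apply_moves --increments '[-0.1, -1.9, -1.1, 0, 0, 0, 0, -0.2, -3.4, -2.7, 0, 0, 0, 0, -0.2, -4.4, -4.7, 0, 0, 0, 0, -0.2, -4.6, -6.9, 0, 0, 0, 0, -0.2, -4.2, -9, 0, 0, 0, 0]'

```text
clock: 9.55
eef_pos: [0.6146, -0.0552, 0.2687]
tcp_rot: [0.692, -0.151, 0.689, 0.151]
force: [6.2, 8.6, -1.6]
finger_gap: 0.0236
```

Run:
```python
from h import *
circ(18)
```

```text
ang -84.1 r 0.07 z 0.2687 Ft -7.1 Fr -7.9 Fz -1.6 gap 0.0236 t 9.55 j [-12.0, 25.0, 1.0, 66.0, 0.0, 53.0]
[-0.0, 1.0, -2.0]
[-0.0, 2.6, -3.5]
[-0.0, 4.5, -4.5]
[-0.0, 6.7, -4.8]
[-0.0, 8.9, -4.4]
```

>>> apply_moves --increments '[0, 1, -2, 0, 0, 0, 0, 0, 2.6, -3.5, 0, 0, 0, 0, 0, 4.5, -4.5, 0, 0, 0, 0, 0, 6.7, -4.7, 0, 0, 0, 0, 0, 8.9, -4.3, 0, 0, 0, 0]'

```text
clock: 10.05
eef_pos: [0.5379, 0.005, 0.2689]
tcp_rot: [0.691, -0.153, 0.691, 0.147]
force: [6.9, -6.6, -7.2]
finger_gap: 0.0236
```

Run:
```python
from h import *
circ(18)
s=grab("side"); crop(s,"s8",270,150,400,270,6)
```

```text
ang -172.3 r 0.0702 z 0.2689 Ft -7.4 Fr -5.9 Fz -7.2 gap 0.0236 t 10.05 j [-7.0, 17.0, -11.0, 62.0, -0.0, 58.0]
[-0.0, 2.0, 0.9]
[-0.0, 3.6, 2.5]
[-0.0, 4.6, 4.4]
[-0.0, 5.0, 6.6]
[-0.0, 4.7, 8.7]
```

Run:
```python
from h import *
s=grab("side")
a=np.linspace(0,6.28,60)
for z in(.024,.03,.035,.04,.045,.05,.055,.06,.065,.07): print(z,proj(s,np.c_[AX[0]+.02*np.cos(a),AX[1]+.02*np.sin(a),0*a+z])[:,1].max().round(1))
```

```text
0.024 258.1
0.03 256.6
0.035 255.3
0.04 254.0
0.045 252.7
0.05 251.4
0.055 250.1
0.06 248.7
0.065 247.4
0.07 246.0
```

>>> apply_moves --increments '[0, 2.0, 0.9, 0, 0, 0, 0, 0, 3.6, 2.5, 0, 0, 0, 0, 0, 4.6, 4.4, 0, 0, 0, 0, 0, 4.9, 6.6, 0, 0, 0, 0, 0, 4.6, 8.7, 0, 0, 0, 0]'

```text
clock: 10.65
eef_pos: [0.5961, 0.0841, 0.2687]
tcp_rot: [0.689, -0.152, 0.692, 0.149]
force: [-5.6, -5.4, 4.7]
finger_gap: 0.0239
```

Run:
```python
from h import *
circ(18)
```

```text
ang 99.2 r 0.0706 z 0.2687 Ft -6.4 Fr -4.5 Fz 4.7 gap 0.0239 t 10.65 j [1.0, 24.0, -1.0, 65.0, -0.0, 67.0]
[-0.0, -0.9, 2.0]
[-0.0, -2.4, 3.6]
[-0.0, -4.3, 4.7]
[-0.0, -6.5, 5.2]
[0.0, -8.7, 4.9]
```

>>> apply_moves --increments '[0, -0.9, 2, 0, 0, 0, 0, 0, -2.4, 3.6, 0, 0, 0, 0, 0, -4.3, 4.7, 0, 0, 0, 0, 0, -6.5, 5.1, 0, 0, 0, 0, 0, -8.7, 4.8, 0, 0, 0, 0]'

```text
clock: 11.15
eef_pos: [0.6766, 0.0267, 0.2686]
tcp_rot: [0.69, -0.151, 0.692, 0.152]
force: [-8.5, 5.5, 4.9]
finger_gap: 0.0236
```

Run:
```python
from h import *
circ(18)
```

```text
ang 10.1 r 0.0702 z 0.2686 Ft -6.9 Fr -7.4 Fz 4.9 gap 0.0236 t 11.15 j [-4.0, 32.0, 13.0, 70.0, 0.0, 61.0]
[-0.0, -2.0, -0.9]
[-0.0, -3.7, -2.3]
[0.0, -4.8, -4.2]
[0.0, -5.2, -6.4]
[0.0, -5.0, -8.6]
```

>>> apply_moves --increments '[0, -2, -0.9, 0, 0, 0, 0, 0, -3.7, -2.4, 0, 0, 0, 0, 0, -4.8, -4.3, 0, 0, 0, 0, 0, -5.2, -6.5, 0, 0, 0, 0, 0, -4.9, -8.6, 0, 0, 0, 0]'

```text
clock: 11.65
eef_pos: [0.6204, -0.0543, 0.2687]
tcp_rot: [0.692, -0.151, 0.69, 0.151]
force: [5.0, 6.9, -1.8]
finger_gap: 0.0237
```

Run:
```python
from h import *
circ(18)
```

```text
ang -79.3 r 0.0699 z 0.2687 Ft -6.2 Fr -5.9 Fz -1.8 gap 0.0237 t 11.65 j [-12.0, 26.0, 2.0, 66.0, 0.0, 54.0]
[-0.0, 0.8, -2.0]
[-0.0, 2.3, -3.7]
[-0.0, 4.1, -4.8]
[-0.0, 6.3, -5.3]
[-0.0, 8.5, -5.1]
```

>>> apply_moves --increments '[0, 0.8, -2, 0, 0, 0, 0, 0, 2.3, -3.7, 0, 0, 0, 0, 0, 4.1, -4.8, 0, 0, 0, 0, 0, 6.3, -5.2, 0, 0, 0, 0, 0, 8.5, -5, 0, 0, 0, 0]'

```text
clock: 12.15
eef_pos: [0.5389, -0.0005, 0.2688]
tcp_rot: [0.691, -0.153, 0.691, 0.147]
force: [7.5, -6.0, -7.0]
finger_gap: 0.0234
```

Run:
```python
from h import *
circ(9)
s=grab("side"); crop(s,"s9",270,150,400,270,6)
```

```text
ang -167.8 r 0.0701 z 0.2688 Ft -7.4 Fr -6.1 Fz -7.0 gap 0.0234 t 12.15 j [-8.0, 17.0, -11.0, 62.0, -0.0, 58.0]
[-0.0, 1.1, 0.3]
[-0.0, 2.1, 0.8]
[-0.0, 3.0, 1.4]
[-0.0, 3.8, 2.2]
[-0.0, 4.4, 3.0]
```

>>> apply_moves --increments '[0, 1.1, 0.3, 0, 0, 0, 0, 0, 2.1, 0.8, 0, 0, 0, 0, 0, 3, 1.4, 0, 0, 0, 0, 0, 3.8, 2.2, 0, 0, 0, 0, 0, 4.4, 3, 0, 0, 0, 0]'

```text
clock: 12.7
eef_pos: [0.5478, 0.0518, 0.2687]
tcp_rot: [0.69, -0.153, 0.692, 0.147]
force: [-1.1, -8.0, 0.2]
finger_gap: 0.0237
```

Run:
```python
from h import *
circ(9)
```

```text
ang 147.9 r 0.0704 z 0.2687 Ft -7.4 Fr -3.3 Fz 0.2 gap 0.0237 t 12.7 j [-2.0, 18.0, -9.0, 62.0, -0.0, 63.0]
[-0.0, 0.5, 1.0]
[-0.0, 0.9, 2.0]
[-0.0, 1.1, 3.1]
[-0.0, 1.1, 4.2]
[-0.0, 1.0, 5.3]
```

Cumulative 802.7°, Ft 7.4 N.

>>> apply_moves --increments '[0, 0.5, 1, 0, 0, 0, 0, 0, 0.9, 2, 0, 0, 0, 0, 0, 1.1, 3.1, 0, 0, 0, 0, 0, 1.1, 4.2, 0, 0, 0, 0, 0, 0.9, 5.3, 0, 0, 0, 0]'

```text
clock: 13.2
eef_pos: [0.591, 0.0829, 0.2687]
tcp_rot: [0.689, -0.152, 0.692, 0.149]
force: [-6.5, -3.3, 4.8]
finger_gap: 0.0237
```

Run:
```python
from h import *
circ(9)
```

```text
ang 103.5 r 0.0704 z 0.2687 Ft -7.1 Fr -1.7 Fz 4.8 gap 0.0237 t 13.2 j [1.0, 23.0, -2.0, 65.0, -0.0, 67.0]
[-0.0, -0.3, 1.1]
[-0.0, -0.8, 2.1]
[-0.0, -1.4, 3.0]
[-0.0, -2.1, 3.8]
[-0.0, -3.0, 4.5]
```

Cumulative 847.1°, Ft 7.1 N against 6.4 N at this angle one turn earlier.

>>> apply_moves --increments '[0, -0.3, 1.1, 0, 0, 0, 0, 0, -0.8, 2.1, 0, 0, 0, 0, 0, -1.4, 3, 0, 0, 0, 0, 0, -2.1, 3.8, 0, 0, 0, 0, 0, -3, 4.5, 0, 0, 0, 0]'

```text
clock: 13.7
eef_pos: [0.6435, 0.0749, 0.2686]
tcp_rot: [0.689, -0.152, 0.693, 0.15]
force: [-9.2, -0.9, 6.6]
finger_gap: 0.0237
```

Run:
```python
from h import *
circ(9)
s=grab("side"); crop(s,"s10",270,150,400,270,6)
```

```text
ang 59.2 r 0.0705 z 0.2686 Ft -7.4 Fr -5.5 Fz 6.6 gap 0.0237 t 13.7 j [0.0, 29.0, 7.0, 68.0, -0.0, 66.0]
[-0.0, -1.0, 0.5]
[-0.0, -2.0, 0.9]
[-0.0, -3.1, 1.2]
[-0.0, -4.2, 1.2]
[0.0, -5.3, 1.1]
```

>>> apply_moves --increments '[0, -1, 0.5, 0, 0, 0, 0, 0, -2, 0.9, 0, 0, 0, 0, 0, -3.1, 1.2, 0, 0, 0, 0, 0, -4.2, 1.2, 0, 0, 0, 0, 0, -5.3, 1.1, 0, 0, 0, 0]'

```text
clock: 14.25
eef_pos: [0.6752, 0.0332, 0.2686]
tcp_rot: [0.689, -0.15, 0.693, 0.152]
force: [-9.2, 6.2, 5.1]
finger_gap: 0.0236
```

Run:
```python
from h import *
circ(9)
s=grab("side"); crop(s,"s11",270,150,400,270,6)
```

```text
ang 15.5 r 0.0703 z 0.2686 Ft -8.5 Fr -7.2 Fz 5.1 gap 0.0236 t 14.25 j [-3.0, 32.0, 13.0, 71.0, 0.0, 62.0]
[-0.0, -1.1, -0.3]
[-0.0, -2.1, -0.7]
[-0.0, -3.0, -1.3]
[-0.0, -3.9, -2.0]
[-0.0, -4.6, -2.8]
```

>>> apply_moves --increments '[0, -1.1, -0.3, 0, 0, 0, 0, 0, -2.1, -0.7, 0, 0, 0, 0, 0, -3, -1.3, 0, 0, 0, 0, 0, -3.9, -2, 0, 0, 0, 0, 0, -4.6, -2.8, 0, 0, 0, 0]'

```text
clock: 14.8
eef_pos: [0.6696, -0.0181, 0.2686]
tcp_rot: [0.69, -0.149, 0.691, 0.153]
force: [-4.2, 12.9, 2.6]
finger_gap: 0.0236
```

Run:
```python
from h import *
circ(9)
```

```text
ang -27.6 r 0.0702 z 0.2686 Ft -9.5 Fr -9.7 Fz 2.6 gap 0.0236 t 14.8 j [-8.0, 32.0, 11.0, 70.0, 0.0, 57.0]
[-0.0, -0.6, -0.9]
[-0.0, -1.1, -1.9]
[-0.0, -1.4, -3.0]
[-0.0, -1.5, -4.1]
[-0.0, -1.4, -5.2]
```

>>> apply_moves --increments '[0, -0.6, -0.9, 0, 0, 0, 0, 0, -1.1, -1.9, 0, 0, 0, 0, 0, -1.4, -3, 0, 0, 0, 0, 0, -1.5, -4.1, 0, 0, 0, 0, 0, -1.4, -5.2, 0, 0, 0, 0]'

```text
clock: 15.3
eef_pos: [0.6306, -0.0518, 0.2687]
tcp_rot: [0.692, -0.149, 0.689, 0.154]
force: [5.7, 13.2, -1.4]
finger_gap: 0.0237
```

Run:
```python
from h import *
circ(10)
```

```text
ang -70.7 r 0.0701 z 0.2687 Ft -9.7 Fr -10.6 Fz -1.4 gap 0.0237 t 15.3 j [-12.0, 27.0, 4.0, 67.0, 0.0, 54.0]
[-0.0, 0.2, -1.2]
[-0.0, 0.6, -2.4]
[-0.0, 1.3, -3.4]
[-0.0, 2.0, -4.3]
[-0.0, 3.0, -5.1]
```

>>> apply_moves --increments '[0, 0.2, -1.2, 0, 0, 0, 0, 0, 0.6, -2.4, 0, 0, 0, 0, 0, 1.3, -3.4, 0, 0, 0, 0, 0, 2, -4.3, 0, 0, 0, 0, 0, 3, -5.1, 0, 0, 0, 0]'

```text
clock: 15.8
eef_pos: [0.5747, -0.0478, 0.2689]
tcp_rot: [0.694, -0.151, 0.688, 0.151]
force: [15.6, 7.1, -9.8]
finger_gap: 0.0238
```

Run:
```python
from h import *
circ(7)
```

```text
ang -117.7 r 0.0702 z 0.2689 Ft -10.5 Fr -13.5 Fz -9.8 gap 0.0238 t 15.8 j [-12.0, 21.0, -6.0, 63.0, 0.0, 53.0]
[-0.0, 0.7, -0.5]
[-0.0, 1.5, -0.9]
[-0.0, 2.3, -1.2]
[-0.0, 3.1, -1.4]
[-0.0, 4.0, -1.5]
```

>>> apply_moves --increments '[0, 0.7, -0.5, 0, 0, 0, 0, 0, 1.5, -0.9, 0, 0, 0, 0, 0, 2.1, -1.1, 0, 0, 0, 0, 0, 2.1, -1.1, 0, 0, 0, 0]'

```text
clock: 16.2
eef_pos: [0.5564, -0.0341, 0.2688]
tcp_rot: [0.694, -0.152, 0.688, 0.15]
force: [15.5, 5.9, -9.2]
finger_gap: 0.0237
```

Run:
```python
from h import *
circ(5,2)
```

```text
ang -136.4 r 0.0703 z 0.2688 Ft -6.5 Fr -15.3 Fz -9.2 gap 0.0237 t 16.2 j [-11.0, 19.0, -9.0, 62.0, 0.0, 54.0]
[-0.0, 0.6, -0.2]
[-0.0, 1.2, -0.3]
```

>>> apply_moves --increments '[0, 0, 0, 0, 0, 0, 0.6, 0, 0, 0, 0, 0, 0, 0.8, 0, 0, 0, 0, 0, 0, 0.8, -4, 0, 0, 0, 0, 0, 0.8, -8, 0, 0, 0, 0, 0, 0.8]'

```text
clock: 16.7
eef_pos: [0.5509, -0.0351, 0.3487]
tcp_rot: [0.69, -0.151, 0.692, 0.15]
force: [0.6, -1.3, -0.2]
finger_gap: 0.0686
```

Run:
```python
from h import *
s,t=grab("side"),grab("top"); crop(s,"s12",270,150,400,270,6); crop(t,"t12",150,160,290,290,5); crop(s,"sm12",265,280,440,400,4)
circ(5,0)
```

```text
ang -136.8 r 0.073 z 0.3546 Ft -0.9 Fr -0.1 Fz 0.2 gap 0.0684 t 16.8 j [-11.0, 16.0, 0.0, 74.0, -0.0, 54.0]
```

The foot's lower rim has stayed at about row 258 since 891°, with the pad showing on both sides of it. The crank has held with the knob at (334,170). All four stakes lie undisturbed on the mat, with tops at about (225,201), (217,220), (223,235) and (228,255) in the top view. Next I measure the stakes by segmentation.

```bash
cat >> h.py <<'E'
def stakes(show=True):
    t=grab("top"); hsv=cv2.cvtColor(t["color"],cv2.COLOR_RGB2HSV); k=6
    x0,y0,x1,y1=165,165,280,295
    big=cv2.resize(t["color"][y0:y1,x0:x1],None,fx=k,fy=k,interpolation=cv2.INTER_CUBIC).astype(int)
    dark=(big.sum(2)<200).astype(np.uint8)
    c,_=cv2.findContours(dark,cv2.RETR_EXTERNAL,cv2.CHAIN_APPROX_NONE); c=max(c,key=cv2.contourArea)
    m=np.zeros_like(dark); cv2.fillPoly(m,[cv2.convexHull(c)],1); m=cv2.erode(m,np.ones((13,13)))
    b=((big.sum(2)>260)&(m>0)).astype(np.uint8)
    out=[]
    for c in cv2.findContours(b,cv2.RETR_EXTERNAL,cv2.CHAIN_APPROX_NONE)[0]:
        if cv2.contourArea(c)<1500: continue
        q=cv2.boxPoints(cv2.minAreaRect(c)); q=(q+.5)/k-.5+[x0,y0]
        P=onz(t,q,.024)[:,:2]; e=[P[1]-P[0],P[2]-P[1]]; i=int(np.linalg.norm(e[1])>np.linalg.norm(e[0])); u=e[i]
        if u[1]>0: u=-u
        out.append((P.mean(0).round(4),round(np.degrees(np.arctan2(u[1],u[0])),1),np.linalg.norm(u).round(4),np.linalg.norm(e[1-i]).round(4)))
    for o in out: print(o)
    return out
def place(psi): 
    p=np.radians(psi); x=np.array([np.cos(p),np.sin(p),0]); y=np.array([0,0,-1.]); return R.from_matrix(np.c_[x,y,np.cross(x,y)])
E
python3 - <<'E'
from h import *
stakes()
s=grab("side")
for q in([(410,343+120),(455,330+120),(355,174),(322,186)],[(574,317+120),(614,298+120),(460,164),(427,182)]):
    P=onz(s,[((a+.5)/4-.5+265,(b+.5)/4-.5+280) for a,b in q],.024)[:,:2]; print(P.mean(0).round(4),np.linalg.norm(P[0]-P[3]))
E
```

```text
(array([0.4203, 0.2757]), np.float64(-63.3), np.float64(0.1514), np.float64(0.0226))
(array([0.4882, 0.2874]), np.float64(-72.7), np.float64(0.151), np.float64(0.0218))
(array([0.5417, 0.3139]), np.float64(-66.3), np.float64(0.1517), np.float64(0.0226))
(array([0.6056, 0.348 ]), np.float64(-62.1), np.float64(0.1504), np.float64(0.022))
[0.4892 0.2895] 0.14714017912671082
[0.4213 0.2769] 0.14495704442043808
```

Run:
```python
from h import *
rep([.4385,.2405,.20],26.7)
```

```text
[14.84, 29.89, 1.09] [-2.1, 0.0, 0.3]
```

>>> apply_moves --increments '[0, 5, 0.2, 0, 0, 0, 0.55, 0, 10, 0.4, 0, 0, 0, 0.5, 5, 15, 0.6, -2, 0, 0, 0.5, 10, 20, 0.8, -2, 0, 0, 0.5, 14.8, 25, 1, -2, 0, 0, 0.5]'

```text
clock: 17.4
eef_pos: [0.472, 0.1568, 0.2403]
tcp_rot: [0.688, -0.164, 0.689, 0.161]
force: [0.9, -0.3, -0.7]
finger_gap: 0.0425
```

Run:
```python
from h import *
rep([.4385,.2405,.10],26.7)
```

```text
[14.0, 9.03, 0.78] [-0.1, -0.1, 0.2]
```

>>> apply_moves --increments '[4, 4, 0.2, 0, 0, 0, 0.5, 8, 5, 0.2, 0, 0, 0, 0.5, 8, 5, 0.2, 0, 0, 0, 0.5, 8, 5, 0.2, 0, 0, 0, 0.5]'

```text
clock: 17.8
eef_pos: [0.4522, 0.2007, 0.1617]
tcp_rot: [0.687, -0.164, 0.689, 0.161]
force: [-0.3, -0.1, 1.1]
finger_gap: 0.0427
```

Run:
```python
from h import *
rep([.4385,.2405,.03],26.7)
s=grab("side"); crop(s,"s13",300,240,440,400,5)
```

```text
[13.15, 4.21, 0.62] [-0.1, -0.3, 0.2]
```

>>> apply_moves --increments '[3, 2.5, 0.4, 0, 0, 0, 0.5, 7, 4.2, 0.6, 0, 0, 0, 0.5, 9, 4.2, 0.6, 0, 0, 0, 0.5, 9, 4.2, 0.6, 0, 0, 0, 0.5]'

```text
clock: 18.25
eef_pos: [0.4401, 0.2403, 0.0718]
tcp_rot: [0.688, -0.164, 0.689, 0.161]
force: [-0.8, -0.0, 0.6]
finger_gap: 0.0425
```

Run:
```python
from h import *
rep([.4385,.2405,.029],26.7)
s=grab("side"); crop(s,"s14",300,240,440,400,5)
```

```text
[4.28, 0.1, -0.13] [-0.2, -0.1, 0.2]
```

The fingers, with tips near (376,337) and (398,328), straddle the right-hand stake's near-tray end. Next I go down and grip.

>>> apply_moves --increments '[2.5, 0.1, -0.1, 0, 0, 0, 0.5, 4.2, 0.1, -0.1, 0, 0, 0, 0.5, 4.2, 0.1, -0.1, 0, 0, 0, 0.2, 4.2, 0.1, -0.1, 0, 0, 0, 0, 4.2, 0.1, -0.1, 0, 0, 0, 0]'

```text
clock: 18.8
eef_pos: [0.4405, 0.2417, 0.0322]
tcp_rot: [0.689, -0.163, 0.687, 0.161]
force: [0.7, -0.2, -0.1]
finger_gap: 0.0184
```

>>> apply_moves --increments '[0, 0, 0, 0, 0, 0, 0, 0, 0, 0, 0, 0, 0, 0]'

```text
clock: 19.0
eef_pos: [0.4404, 0.2417, 0.0321]
tcp_rot: [0.689, -0.164, 0.687, 0.161]
force: [-0.3, -0.5, 6.6]
finger_gap: 0.0183
```

Run:
```python
from h import *
print(st()[0]["eef_pos"], st()[0]["force"])
s=grab("side"); crop(s,"s15",300,240,440,400,5)
rep([.46,.16,.25],50)
```

```text
[0.44039148 0.24172104 0.03209653] [-0.28169963 -0.54118994  6.63281707]
[-21.76, -8.29, -1.85] [-23.4, 0.1, 0.3]
```

>>> apply_moves --increments '[-4, 0, 0, 0, 0, 0, 0, -8, 0, 0, 0, 0, 0, 0, -12, -1.5, 0, -4, 0, 0, 0, -16, -4, 0, -10, 0, 0, 0, -20, -7, 0, -16, 0, 0, 0]'

```text
clock: 19.55
eef_pos: [0.4697, 0.1794, 0.2332]
tcp_rot: [0.658, -0.26, 0.658, 0.258]
force: [0.8, 0.9, -0.6]
finger_gap: 0.0182
```

Run:
```python
from h import *
s=grab("side","16")
rep([.55,-.10,.40],78)
```

```text
[-15.8, -25.54, -13.23] [-35.1, 0.2, 0.8]
```

>>> apply_moves --increments '[-4, -2, -1, -7, 0, 0, 0, -8, -4, -2, -14, 0, 0, 0, -12, -7, -4, -21, 0, 0, 0, -15.8, -10, -6, -28, 0, 0, 0, -15.8, -15, -8, -35, 0, 0, 0]'

```text
clock: 20.1
eef_pos: [0.5105, 0.023, 0.3944]
tcp_rot: [0.551, -0.448, 0.548, 0.442]
force: [1.7, -0.0, -0.3]
finger_gap: 0.0182
```

Run:
```python
from h import *
rep([.55,-.10,.40],78);rep([.55,-.10,.40],r2=place(-12));print(np.degrees(st()[0]["joint_pos"]).round())
```

```text
[-0.48, -6.43, -11.21] [-0.0, -0.1, 0.6]
[-0.48, -6.43, -11.21] [0.1, -0.1, -89.4]
[-6. 11. -1. 78. -0.  6.]
```

>>> apply_moves --increments '[-0.5, -2.2, -3.8, 0, 0, 0, 0, -0.5, -4.3, -7.6, 0, 0, 0, 0, -0.5, -6.4, -11.2, 0, 0, -8, 0, -0.5, -6.4, -11.2, 0, 0, -16, 0, -0.5, -6.4, -11.2, 0, 0, -24, 0]'

```text
clock: 20.6
eef_pos: [0.5486, -0.1016, 0.3945]
tcp_rot: [0.632, -0.55, 0.446, 0.315]
force: [0.4, 0.2, -0.5]
finger_gap: 0.0181
```

Run:
```python
from h import *
rep([.55,-.14,.40],r2=place(-12));print(np.degrees(st()[0]["joint_pos"]).round())
```

```text
[-0.09, -1.12, -3.72] [-0.2, -0.6, -65.6]
[-19.  -1. -20.  47.   3.  -6.]
```

>>> apply_moves --increments '[0, -0.3, -1, 0, 0, -8.5, 0, 0, -0.5, -2, 0, 0, -17, 0, 0, -0.8, -3, 0, 0, -25.5, 0, 0, -1.1, -3.7, 0, 0, -34, 0, 0, -1.1, -3.7, 0, 0, -42.5, 0]'

```text
clock: 21.1
eef_pos: [0.5501, -0.1387, 0.3988]
tcp_rot: [0.701, -0.666, 0.239, 0.088]
force: [1.4, -0.0, -1.3]
finger_gap: 0.0182
```

Run:
```python
from h import *
rep([.57,-.20,.34],r2=place(-12));print(np.degrees(st()[0]["joint_pos"]).round())
```

```text
[5.59, 3.77, -5.54] [0.0, -0.5, -26.9]
[-29. -16. -58. -15.  14.  -8.]
```

Run:
```python
from h import *
rep([.6244,-.2613,.31],r2=place(-12))
```

```text
[12.87, 3.45, -10.33] [0.0, -0.5, -26.9]
```

>>> apply_moves --increments '[2.5, 0.4, -2, 0, 0, -6, 0, 5.2, 1, -4, 0, 0, -12, 0, 7.8, 1.8, -6, 0, 0, -18, 0, 10.4, 2.6, -8, 0, 0, -24, 0, 12.9, 3.4, -10.3, 0, 0, -26.9, 0]'

```text
clock: 21.6
eef_pos: [0.6138, -0.2263, 0.3399]
tcp_rot: [0.708, -0.694, 0.127, -0.028]
force: [-0.1, -0.8, -0.3]
finger_gap: 0.0183
```

Run:
```python
from h import *
rep([.6244,-.2613,.27],r2=place(-12));print(np.degrees(st()[0]["joint_pos"]).round())
s,t=grab("side","17"),grab("top","17")
crop(s,"s17",270,90,430,220,5); crop(t,"t17",310,150,440,260,6)
```

```text
[2.77, 6.65, -3.2] [-0.2, -0.6, -8.1]
[-37.  18. -68. -78.  24.  -3.]
```

>>> apply_moves --increments '[1.2, 2.2, -1.2, 0, -0.3, -4, 0, 2.7, 4.5, -2.4, 0, -0.6, -8, 0, 2.7, 5.5, -3.2, 0, -0.6, -8, 0, 2.7, 6.6, -3.2, 0, -0.6, -8, 0, 2.7, 6.6, -3.2, 0, -0.6, -8, 0]'

```text
clock: 22.2
eef_pos: [0.6248, -0.2614, 0.2705]
tcp_rot: [0.706, -0.701, 0.078, -0.069]
force: [0.5, -0.3, -0.6]
finger_gap: 0.0182
```

Run:
```python
from h import *
rep([.6244,-.2613,.265],r2=place(-12));print(np.degrees(st()[0]["joint_pos"]).round(), st()[0]["eef_pos"])
s,t=grab("side","17"),grab("top","17")
crop(s,"s18",270,110,400,220,6); crop(t,"t18",340,140,440,250,6)
```

```text
[-0.04, 0.55, -0.0] [-0.3, 0.0, -0.7]
[ -41.   44.  -67. -110.   29.   -0.] [ 0.62482559 -0.26139225  0.27047623]
```

Run:
```python
from h import *
import numpy as np
from scipy.optimize import least_squares
# fit: r = a + L1 sin(q2+..)... down poses w/ measured r,z
D=np.array([[14,-22,54,.4972,.2226],[25,-24,41,.5318,.1166],[18.73,-11.09,60.27,.5495,.2525],[23,-48,19,.4069,.0237],[19,-8,63,.5644,.2686],[17,-12,61,.5374,.2686],[25,0,65,.6101,.2685],[32,13,70,.6777,.2685],[16,0,74,.553,.3546],[11,-1,78,.511,.3944],
 [44,-67,-110,.677,.2705]])
def f(p):
    a,h,L1,c1,L2,c2,L3=p; q2,q3,q4=np.radians(D[:,:3].T); 
    f=q2-q3; t=f+q4
    r=a+L1*np.sin(q2+c1)+L2*np.cos(f+c2)+L3*np.cos(t); z=h+L1*np.cos(q2+c1)-L2*np.sin(f+c2)-L3*np.sin(t)
    # last pose has j5=29: project
    return np.r_[r[:-1]-D[:-1,3],z[:-1]-D[:-1,4],z[-1:]-D[-1:,4]]
best=min((least_squares(f,[0.05*np.random.randn(),.2+.2*np.random.rand(),.4,.3*np.random.randn(),.4,.5*np.random.randn(),.2]) for _ in range(60)),key=lambda s:s.cost)
print(best.x.round(3),np.abs(best.fun).max())
```

```text
[-0.003  0.333  0.49   0.049  0.398 -0.178  0.402] 0.005789838017035476
```

Run:
```python
import numpy as np
from scipy.optimize import least_squares
a,h,L1,c1,L2,c2,L3=[-0.003,0.333,0.49,0.049,0.398,-0.178,0.402]
for r in(.60,.66):
  for z in(.19,.26):
    for b in(0,20,30,40,50,60):
      B=np.radians(b)
      best=None
      for g in([.3,-.5],[.8,0],[0,-1],[1,1]):
        s=least_squares(lambda q:[a+L1*np.sin(q[0]+c1)+L2*np.cos(q[0]-q[1]+c2)+L3*np.cos(B)-r,h+L1*np.cos(q[0]+c1)-L2*np.sin(q[0]-q[1]+c2)-L3*np.sin(B)-z],g)
        if s.cost<1e-8 and -1.3<s.x[1]<1.35: best=s.x; break
      print(r,z,b,None if best is None else np.degrees([*best,B-best[0]+best[1]]).round())
```

```text
0.6 0.19 0 [  69.  -73. -142.]
0.6 0.19 20 None
0.6 0.19 30 [ 20. -71. -61.]
0.6 0.19 40 [ 12. -63. -35.]
0.6 0.19 50 [  9. -53. -12.]
0.6 0.19 60 [ 10. -43.   7.]
0.6 0.26 0 None
0.6 0.26 20 None
0.6 0.26 30 [  6. -67. -44.]
0.6 0.26 40 [  2. -58. -20.]
0.6 0.26 50 [  2. -48.   0.]
0.6 0.26 60 [  5. -37.  18.]
0.66 0.19 0 [  62.  -66. -127.]
0.66 0.19 20 [ 34. -67. -81.]
0.66 0.19 30 [ 23. -62. -55.]
0.66 0.19 40 [ 16. -55. -31.]
0.66 0.19 50 [ 15. -45. -10.]
0.66 0.19 60 [ 16. -35.   9.]
0.66 0.26 0 [  49.  -69. -118.]
0.66 0.26 20 [ 20. -66. -67.]
0.66 0.26 30 [ 11. -60. -41.]
0.66 0.26 40 [  8. -51. -18.]
0.66 0.26 50 [  8. -40.   2.]
0.66 0.26 60 [ 11. -29.  20.]
```

Run:
```python
from h import *
rep([.6138,-.2263,.34],78);rep([.56,-.13,.40],78);
```

```text
[-1.87, -6.64, 3.17] [-0.1, 0.2, 89.5]
[-9.17, -12.55, 11.51] [-0.1, 0.2, 89.5]
```

>>> apply_moves --increments '[-1, -3.5, 1.2, 0, 0, 6, 0, -2, -6.6, 2.5, 0, 0, 14, 0, -4, -8.5, 5, 0, 0, 22, 0, -6, -10.5, 7.5, 0, 0, 30, 0, -8, -12.5, 10, 0, 0, 38, 0]'

```text
clock: 22.8
eef_pos: [0.6088, -0.2126, 0.3497]
tcp_rot: [0.709, -0.68, 0.185, 0.037]
force: [1.2, -1.2, -0.6]
finger_gap: 0.0182
```

Run:
```python
from h import *
rep([.54,-.08,.40],78);print(np.degrees(st()[0]["joint_pos"]).round())
```

```text
[-10.59, -1.71, 11.55] [-0.4, 0.3, 71.8]
[-35.   5. -62. -47.  22.  -7.]
```

>>> apply_moves --increments '[-2, -0.5, 2, 0, 0, 8.5, 0, -4, -1, 4, 0, 0, 17, 0, -6, -1.5, 6, 0, 0, 25, 0, -8.5, -1.7, 8.5, 0, 0, 34, 0, -10.6, -1.7, 11.5, 0, 0, 42, 0]'

```text
clock: 23.3
eef_pos: [0.5529, -0.1049, 0.3919]
tcp_rot: [0.684, -0.617, 0.335, 0.198]
force: [1.6, 0.3, -0.8]
finger_gap: 0.0186
```

Run:
```python
from h import *
rep([.54,-.08,.40],78);print(np.degrees(st()[0]["joint_pos"]).round())
```

```text
[-1.82, 0.71, 2.17] [-0.7, 0.7, 45.4]
[-22. -12. -41.  16.   7.  -6.]
```

>>> apply_moves --increments '[-1, 0, 2, 0, 0, 8.5, 0, -1.8, 0.3, 3, 0, 0, 17, 0, -1.8, 0.5, 4, 0, 0, 25.5, 0, -1.8, 0.7, 5, 0, 0, 34, 0, -1.8, 0.7, 6, 0, 0, 42.5, 0]'

```text
clock: 23.8
eef_pos: [0.5497, -0.0429, 0.4021]
tcp_rot: [0.57, -0.459, 0.53, 0.427]
force: [0.3, -0.5, -0.4]
finger_gap: 0.0182
```

Run:
```python
from h import *
rep([.46,.18,.36],26.7);print(np.degrees(st()[0]["joint_pos"]).round())
```

```text
[3.55, 13.78, 19.81] [51.0, 2.6, 3.4]
[-13.  13.   2.  76.   1.  -0.]
```

>>> apply_moves --increments '[0, 2, 4, 8, 0.5, 0.7, 0, 0, 5, 8, 16, 1, 1.4, 0, 0, 8, 12, 25, 1.5, 2, 0, 1.5, 11, 16, 33, 2, 3, 0, 3.5, 13.8, 19.8, 41, 2.6, 3.4, 0]'

```text
clock: 24.3
eef_pos: [0.466, 0.1659, 0.3657]
tcp_rot: [0.67, -0.232, 0.667, 0.228]
force: [0.6, 0.6, -0.7]
finger_gap: 0.0183
```

Run:
```python
from h import *
rep([.4404,.2417,.13],26.7)
```

```text
[23.52, 7.72, 2.58] [11.3, 0.2, 0.4]
```

>>> apply_moves --increments '[4, 3, 1, 5, 0, 0, 0, 9, 6, 2, 11, 0, 0, 0, 14, 7.7, 2.6, 11.3, 0.2, 0.4, 0, 19, 7.7, 2.6, 11.3, 0.2, 0.4, 0, 23.5, 7.7, 2.6, 11.3, 0.2, 0.4, 0]'

```text
clock: 24.8
eef_pos: [0.4405, 0.2407, 0.1361]
tcp_rot: [0.687, -0.166, 0.687, 0.166]
force: [0.6, 1.1, -0.0]
finger_gap: 0.0186
```

Run:
```python
from h import *
rep([.4404,.2417,.034],26.7)
```

```text
[10.21, 0.09, 0.03] [0.5, 0.0, -0.0]
```

>>> apply_moves --increments '[4, 0.1, 0, 0.5, 0, 0, 0, 8, 0.1, 0, 0.5, 0, 0, 0, 10, 0.1, 0, 0.5, 0, 0, 0, 10, 0.1, 0, 0.5, 0, 0, 0, 10, 0.1, 0, 0.5, 0, 0, 0]'

```text
clock: 25.3
eef_pos: [0.4409, 0.2407, 0.0366]
tcp_rot: [0.687, -0.162, 0.689, 0.162]
force: [0.4, 0.3, -0.9]
finger_gap: 0.0189
```

Run:
```python
from h import *
s=grab("side"); crop(s,"s19",300,240,440,400,5); print(st()[0]["eef_pos"],st()[0]["force"])
```

```text
[0.44166323 0.24088343 0.03691379] [ 0.75556463  0.39927922 -0.37526098]
```

>>> apply_moves --increments '[0.3, 0, 0, 0, 0, 0, 0, 0.3, 0, 0, 0, 0, 0, 0.3, 0.3, 0, 0, 0, 0, 0, 0.5, 0.3, 0, 0, 0, 0, 0, 0.5, -4, 0, 0, 0, 0, 0, 0.5]'

```text
clock: 25.85
eef_pos: [0.4371, 0.2387, 0.0704]
tcp_rot: [0.683, -0.162, 0.694, 0.162]
force: [-0.1, 0.2, -0.2]
finger_gap: 0.0427
```

>>> apply_moves --increments '[-5, -4, 0, 0, 0, 0, 0.5, -10, -8, 0, 0, 0, 0, 0.5, -10, -13, 0, 0, 0, 0, 0.5, -10, -16, 0, 0, 0, 0, 0.5]'

```text
clock: 26.25
eef_pos: [0.5144, 0.0965, 0.1766]
tcp_rot: [0.688, -0.163, 0.688, 0.162]
force: [1.3, 0.6, -0.6]
finger_gap: 0.0426
```

Run:
```python
from h import *
stakes(); s,t=grab("side"),grab("top"); crop(s,"s20",265,260,440,400,4); print(st()[0]["eef_pos"])
crop(t,"t20",150,160,290,290,5)
```

```text
(array([0.3501, 0.2724]), np.float64(-117.6), np.float64(0.1095), np.float64(0.0811))
(array([0.3786, 0.381 ]), np.float64(-117.6), np.float64(0.0943), np.float64(0.0303))
(array([0.4203, 0.2837]), np.float64(-62.2), np.float64(0.1347), np.float64(0.0226))
(array([0.4673, 0.4113]), np.float64(-1.0), np.float64(0.1383), np.float64(0.0734))
(array([0.5416, 0.3139]), np.float64(-66.1), np.float64(0.1517), np.float64(0.0226))
(array([0.4973, 0.2739]), np.float64(-50.4), np.float64(0.1781), np.float64(0.0759))
(array([0.6055, 0.3481]), np.float64(-62.1), np.float64(0.1506), np.float64(0.0221))
[0.51427641 0.09491983 0.17454427]
```

```bash
cat >> h.py <<'E'
B=np.radians(40)
def pickR(u):
    u=np.radians(u); U=np.array([np.cos(u),np.sin(u),0]); x=-np.sin(B)*U+[0,0,-np.cos(B)]; z=np.array([-np.sin(u),np.cos(u),0]); return R.from_matrix(np.c_[x,np.cross(z,x),z])
def placeR(psi):
    p=np.radians(psi); x=np.array([np.cos(p)*np.cos(B),np.sin(p)*np.cos(B),-np.sin(B)]); z=np.array([-np.sin(p),np.cos(p),0]); return R.from_matrix(np.c_[x,np.cross(z,x),z])
def pickp(c,u,z=.031,off=.035):
    d=(z-.014)/np.cos(B); a=np.radians(u); return np.r_[np.array(c)+(off+np.sin(B)*d)*np.array([np.cos(a),np.sin(a)]),z]
E
python3 - <<'E'
from h import *
s=grab("side")
P=onz(s,[((a+.5)/4-.5+265,(b+.5)/4-.5+260) for a,b in[(568,517),(610,498),(452,248),(419,264)]],.024)[:,:2]; c=P.mean(0)-[.001,.0012]
v=P[2]+P[3]-P[0]-P[1]; u=np.degrees(np.arctan2(v[1],v[0])); print(c,u,np.linalg.norm(v)/2)
p=pickp(c,-62.3); print(p)
rep(p+[0,0,.12],r2=pickR(-62.3)); rep(p+[0,0,.05],r2=pickR(-62.3))
E
```

```text
[0.42379372 0.27683663] -63.095933378497676 0.14542892388478626
[0.44669402 0.23321798 0.031     ]
[2.31, 15.2, 0.15] [-1.4, 0.2, 39.9]
[9.31, 15.18, 0.19] [-1.4, 0.2, 39.9]
```

>>> apply_moves --increments '[0, 3, 0, 0, 0, 8, 0.5, 0, 6, 0, 0, 0, 16, 0.5, 0, 9, 0, -1, 0, 24, 0.5, 0, 12, 0.1, -1, 0, 32, 0.5, 2.3, 15.2, 0.2, -1.4, 0, 40, 0.5]'

```text
clock: 26.95
eef_pos: [0.4473, 0.2366, 0.1532]
tcp_rot: [0.588, 0.077, 0.7, 0.398]
force: [1.3, -0.3, -0.3]
finger_gap: 0.0428
```

Run:
```python
from h import *
p=pickp([.4235,.2767],-62.5); print(np.degrees(st()[0]["joint_pos"]).round())
rep(p+[0,0,.04],r2=pickR(-62.5))
s=grab("side"); crop(s,"s21",300,220,440,400,4)
```

```text
[  0.  31. -19.  60.  35.  55.]
[6.1, -5.51, -0.33] [0.6, 0.2, -0.3]
```

>>> apply_moves --increments '[3, -2.8, -0.2, 0, 0, 0, 0.5, 6.1, -5.5, -0.3, 0.6, 0, 0, 0.5, 6.1, -5.5, -0.3, 0.6, 0, 0, 0.5]'

```text
clock: 27.3
eef_pos: [0.4409, 0.2311, 0.0651]
tcp_rot: [0.584, 0.079, 0.707, 0.391]
force: [-0.9, 0.0, -0.2]
finger_gap: 0.0432
```

Run:
```python
from h import *
p=pickp([.4235,.2767],-62.5)
rep(p,r2=pickR(-62.5))
s=grab("side"); crop(s,"s22",330,280,430,400,5)
```

```text
[2.54, -2.26, 0.61] [-0.5, -0.5, -0.2]
```

>>> apply_moves --increments '[0, 0, 0.6, 0, 0, 0, 0.5, 1.3, -1.1, 0.6, 0, 0, 0, 0.5, 2.5, -2.2, 0.6, -0.5, 0, 0, 0.5, 2.5, -2.2, 0.6, -0.5, 0, 0, 0.2, 2.5, -2.2, 0.6, -0.5, 0, 0, 0]'

```text
clock: 27.85
eef_pos: [0.452, 0.2331, 0.0375]
tcp_rot: [0.588, 0.076, 0.702, 0.395]
force: [-0.3, 0.8, -0.3]
finger_gap: 0.0178
```

>>> apply_moves --increments '[0, 0, 0, 0, 0, 0, 0, 0, 0, 0, 0, 0, 0, 0]'

```text
clock: 28.05
eef_pos: [0.4521, 0.233, 0.0374]
tcp_rot: [0.589, 0.076, 0.701, 0.395]
force: [0.4, -1.6, 7.9]
finger_gap: 0.0176
```

Run:
```python
from h import *
p=pickp([.4235,.2767],-62.5); print(p)
s=grab("side"); crop(s,"s23",330,280,430,400,5)
rep(p+[0,0,.1],r2=pickR(-62.5))
```

```text
[0.4462479  0.23300168 0.031     ]
[-6.98, 6.24, -0.47] [0.3, 0.1, -0.1]
```

>>> apply_moves --increments '[0, 0, 0, 0, 0, 0, 0.4, 0.3, -0.2, 0, 0, 0, 0, 0.4, 0.6, -0.4, 0, 0, 0, 0, 0.4, 0.6, -0.4, 0, 0, 0, 0, 0.4, 0.6, -0.4, 0, 0, 0, 0, 0.4]'

```text
clock: 28.6
eef_pos: [0.4502, 0.2334, 0.0282]
tcp_rot: [0.587, 0.076, 0.702, 0.395]
force: [0.7, 0.0, 0.3]
finger_gap: 0.0344
```

Run:
```python
from h import *
p=pickp([.4235,.2767],-62.5)
s=grab("side"); crop(s,"s24",330,280,430,400,5)
rep(p,r2=pickR(-62.5)); print(st()[0]["eef_pos"],st()[0]["force"])
```

```text
[-0.11, 0.3, -0.38] [0.2, -0.0, -0.1]
[0.45033233 0.23338823 0.02827339] [-0.25616342  0.25062774  0.81696684]
```

>>> apply_moves --increments '[0, 0, 0, 0, 0, 0, 0, 0, 0, 0, 0, 0, 0, 0, 0, 0, 0, 0, 0, 0, 0, 0, 0, 0, 0, 0, 0, 0]'

```text
clock: 29.05
eef_pos: [0.4507, 0.2334, 0.0286]
tcp_rot: [0.588, 0.076, 0.702, 0.395]
force: [0.8, -0.5, 1.1]
finger_gap: 0.0184
```

Run:
```python
from h import *
p=pickp([.4235,.2767],-62.5)
s=grab("side"); crop(s,"s24",330,280,430,400,5)
rep(p+[0,0,.1],r2=pickR(-62.5)); print(st()[0]["eef_pos"],st()[0]["force"])
```

```text
[-7.72, 6.73, -0.39] [0.2, -0.0, -0.1]
[0.4506713  0.2333814  0.02859675] [ 0.51703207 -0.53368204  1.54506511]
```

>>> apply_moves --increments '[-4, 3.4, 0, 0, 0, 0, 0, -8, 6.8, 0, 0, 0, 0, 0, -12, 10, 0, 0, 0, -8, 0, -14, 8, 0, 0, 0, -16, 0, -16, 6, 0, 0, 0, -24, 0]'

```text
clock: 29.6
eef_pos: [0.4786, 0.1819, 0.1925]
tcp_rot: [0.66, -0.074, 0.701, 0.262]
force: [0.4, -0.8, -1.2]
finger_gap: 0.0186
```

Run:
```python
from h import *
s=grab("side","25"); print(st()[0]["eef_pos"])
rep([.51,.03,.40],75)
```

```text
[0.48002612 0.18132265 0.1932665 ]
[-23.89, -8.8, -4.18] [-46.9, 6.9, -14.2]
```

Stake is held. Next I raise and yaw.

>>> apply_moves --increments '[-5, 0, -0.5, -8, 1, -3, 0, -10, -0.5, -1, -16, 2, -6, 0, -15, -2, -2, -24, 3.5, -9, 0, -20, -4, -3, -32, 5, -12, 0, -23.9, -7, -4, -40, 6.9, -14.2, 0]'

```text
clock: 30.15
eef_pos: [0.5011, 0.0524, 0.3962]
tcp_rot: [0.576, -0.392, 0.592, 0.404]
force: [2.0, 0.3, -0.7]
finger_gap: 0.0184
```

Run:
```python
from h import *
print(st()[0]["eef_pos"]); 
rep([.56,-.11,.41],75);rep([.56,-.11,.41],r2=placeR(-15))
```

```text
[0.50105474 0.05240026 0.39617641]
[-1.55, -11.39, -12.97] [-6.5, -0.5, -1.5]
[-1.55, -11.39, -12.97] [-5.9, -3.3, -51.5]
```

>>> apply_moves --increments '[-1.5, -3, -3.4, -6, 0, 0, 0, -1.5, -6, -6.8, -6, 0, 0, 0, -1.5, -9, -10, -6, -1, -8, 0, -1.5, -11.4, -13, -6, -2, -16, 0, -1.5, -11.4, -13, -6, -3, -24, 0]'

```text
clock: 30.65
eef_pos: [0.5604, -0.1149, 0.4063]
tcp_rot: [0.644, -0.524, 0.463, 0.311]
force: [-0.5, 1.3, -0.4]
finger_gap: 0.0182
```

Run:
```python
from h import *
print(st()[0]["eef_pos"],np.degrees(st()[0]["joint_pos"]).round()); 
cell=np.array([.642,-.265]); p=np.radians(-15); tc=cell-.0146*np.array([np.cos(p),np.sin(p)]); print(tc)
rep([*tc,.29],r2=placeR(-15))
```

```text
[ 0.56044849 -0.11493265  0.40625304] [-20.   1. -15.  52.   3.  -4.]
[ 0.62789748 -0.26122124]
[14.51, -5.26, -12.5] [-1.4, 0.6, -27.2]
```

>>> apply_moves --increments '[2.9, -1, -2.5, 0, 0, -7, 0, 5.8, -2, -5, -1, 0, -14, 0, 8.7, -3, -7.5, -1, 0.5, -21, 0, 11.6, -4.2, -10, -1, 0.5, -27, 0, 14.5, -5.3, -12.5, -1.4, 0.6, -27, 0]'

```text
clock: 31.15
eef_pos: [0.6241, -0.252, 0.2925]
tcp_rot: [0.689, -0.627, 0.326, 0.158]
force: [1.4, -0.4, 0.1]
finger_gap: 0.0186
```

Run:
```python
from h import *
print(st()[0]["eef_pos"],np.degrees(st()[0]["joint_pos"]).round()); 
tc=[.6279,-.2612]
rep([*tc,.275],r2=placeR(-15))
s,t=grab("side"),grab("top")
crop(s,"s26",270,90,400,220,6); crop(t,"t26",340,140,440,240,6)
```

```text
[ 0.62408858 -0.25201882  0.29245429] [-35.   6. -43.  -8.  15. -13.]
[1.59, 0.94, -0.79] [0.3, 0.3, -0.3]
```

>>> apply_moves --increments '[0.8, 0.5, -0.4, 0, 0, 0, 0, 1.6, 0.9, -0.8, 0.3, 0.3, -0.3, 0, 1.6, 0.9, -0.8, 0.3, 0.3, -0.3, 0, 1.6, 0.9, -0.8, 0.3, 0.3, -0.3, 0]'

```text
clock: 31.65
eef_pos: [0.63, -0.2621, 0.2779]
tcp_rot: [0.69, -0.627, 0.327, 0.153]
force: [0.2, -0.4, 0.0]
finger_gap: 0.0186
```

```bash
cat >> h.py <<'E'
def chk(cell,d,g,name,psi,sx=(270,100,400,220)):
    "overlay: predicted stake (from TCP) and cell rim in both views"
    s_,r=st(); e=s_["eef_pos"]; x=r.as_matrix()[:,0]; up=-(r.as_matrix()@[np.sin(B)*-1,0,0]) # unused
    M=r.as_matrix(); upv=-np.sin(B)*M[:,0]-np.cos(B)*M[:,1]
    G=e+d*x; bot_=G-g*upv; top_=G+(.15-g)*upv
    print("TCP",e.round(4),"up",upv.round(3),"bottom",bot_.round(4),"top",top_.round(4))
    a=np.linspace(0,6.28,40); ring=np.c_[cell[0]+.017*np.cos(a),cell[1]+.017*np.sin(a),0*a+.13]
    for n,(x0,y0,x1,y1) in (("side",sx),("top",(320,140,440,240))):
        c=grab(n); k=6; im=cv2.resize(cv2.cvtColor(c["color"],cv2.COLOR_RGB2BGR)[y0:y1,x0:x1],None,fx=k,fy=k,interpolation=cv2.INTER_CUBIC)
        f=lambda P:((proj(c,P)-[x0,y0]+.5)*k-.5).astype(int)
        cv2.polylines(im,[f(ring)],True,(255,0,0),1); cv2.line(im,*map(tuple,f([bot_,top_]).tolist()),(0,255,0),1)
        cv2.imwrite(f"pics/{name}_{n}.png",im)
E
python3 - <<'E'
from h import *
chk([.642,-.265],.019,.114,"c1",-15)
E
```

```text
TCP [ 0.63   -0.2621  0.2779] up [ 0.002 -0.     1.   ] bottom [ 0.6438 -0.2659  0.1517] top [ 0.6441 -0.2659  0.3017]
```

Run:
```python
from h import *
e=st()[0]["eef_pos"]
for z in (.255,.23,.206): rep([.6279,-.2622,z],r2=placeR(-15))
```

```text
[1.35, 1.94, -0.04] [-0.0, -0.1, -0.0]
[2.96, 3.86, -0.04] [-0.0, -0.1, -0.0]
[4.5, 5.69, -0.03] [-0.0, -0.1, -0.0]
```

>>> apply_moves --increments '[0.2, 0.5, 0, 0, 0, 0, 0, 1.3, 1.9, 0, 0, 0, 0, 0, 2.1, 2.9, 0, 0, 0, 0, 0, 2.1, 2.9, 0, 0, 0, 0, 0]'

```text
clock: 32.15
eef_pos: [0.626, -0.2616, 0.2394]
tcp_rot: [0.69, -0.626, 0.329, 0.154]
force: [0.0, -0.3, -1.3]
finger_gap: 0.0186
```

Run:
```python
from h import *
print(st()[0]["force"]); chk([.642,-.265],.019,.114,"c2",-15)
rep([.6279,-.2622,.206],r2=placeR(-15))
```

```text
[ 0.02993521 -0.33973685 -1.28815989]
TCP [ 0.626  -0.2616  0.2394] up [ 0.005 -0.001  1.   ] bottom [ 0.6395 -0.2653  0.1131] top [ 0.6402 -0.2654  0.2631]
[2.35, 2.68, 0.01] [-0.1, -0.1, -0.1]
```

>>> apply_moves --increments '[0.8, 0.8, 0, 0, 0, 0, 0, 1.5, 1.7, 0, 0, 0, 0, 0, 2.3, 2.6, 0, 0, 0, 0, 0, 2.3, 2.6, 0, 0, 0, 0, 0]'

```text
clock: 32.65
eef_pos: [0.6275, -0.2621, 0.2058]
tcp_rot: [0.69, -0.626, 0.328, 0.153]
force: [0.1, 0.5, -0.9]
finger_gap: 0.0185
```

Run:
```python
from h import *
print(st()[0]["force"]); chk([.642,-.265],.019,.114,"c3",-15)
rep([.6279,-.2622,.204],r2=placeR(-15))
```

```text
[ 0.14005017  0.5113697  -0.87710284]
TCP [ 0.6275 -0.2621  0.2058] up [ 0.003 -0.001  1.   ] bottom [ 0.6411 -0.2657  0.0796] top [ 0.6416 -0.2659  0.2296]
[0.19, 0.3, 0.03] [-0.1, -0.2, -0.1]
```

>>> apply_moves --increments '[0.1, 0.2, 0, 0, 0, 0, 0, 0.1, 0.2, 0, 0, 0, 0, 0.5, 0.1, 0.2, 0, 0, 0, 0, 0.5, -3, 0.2, 0, 0, 0, 0, 0.5, -7, 0.2, 0, 0, 0, 0, 0.5]'

```text
clock: 33.25
eef_pos: [0.5747, -0.2479, 0.2496]
tcp_rot: [0.69, -0.626, 0.328, 0.153]
force: [-0.0, -0.4, 0.5]
finger_gap: 0.0427
```

Run:
```python
from h import *
print(st()[0]["eef_pos"],np.degrees(st()[0]["joint_pos"]).round())
s,t=grab("side"),grab("top"); crop(s,"s27",270,90,400,220,6); crop(t,"t27",320,130,440,240,6)
```

```text
[ 0.57468524 -0.24788785  0.24959588] [-38.   6. -53. -16.  17. -15.]
```

The first stake stands in the far cell at y = −96, with its top at (306,131) in the side view and (388,178) in the top view. Next I go back for the following one.

Run:
```python
from h import *
rep([.53,-.12,.40],75); rep([.50,.10,.33],30)
```

```text
[-15.23, -6.39, 11.15] [-0.1, -0.2, 50.1]
[-17.41, 4.51, 31.61] [41.9, 19.5, 47.5]
```

>>> apply_moves --increments '[-4, -2, 2, 0, 0, 5, 0.5, -8, -4, 4, 0, 0, 13, 0.5, -12, -6, 6, 0, 0, 21, 0.5, -15, -6.4, 8.5, 0, 0, 29, 0.5, -15.2, -6.4, 11, 0, 0, 37, 0.5]'

```text
clock: 33.85
eef_pos: [0.5397, -0.1523, 0.3764]
tcp_rot: [0.637, -0.531, 0.466, 0.309]
force: [2.2, -0.3, -0.5]
finger_gap: 0.0428
```

Run:
```python
from h import *
print(st()[0]["eef_pos"]);rep([.50,.10,.33],30)
```

```text
[ 0.53969192 -0.15232284  0.37638028]
[0.25, 11.51, 23.27] [44.0, 9.0, 21.6]
```

>>> apply_moves --increments '[-1, 2, 4.6, 8, 1.5, 4, 0.5, -2, 4, 9.2, 16, 3, 8, 0.5, -2, 6, 14, 25, 5, 12, 0.5, -1, 9, 18.5, 33, 7, 17, 0.5, 0.2, 11.5, 23.2, 42, 9, 21, 0.5]'

```text
clock: 34.35
eef_pos: [0.5034, 0.0791, 0.3375]
tcp_rot: [0.683, -0.248, 0.654, 0.209]
force: [0.8, 1.1, 0.2]
finger_gap: 0.0424
```

Run:
```python
from h import *
print(st()[0]["eef_pos"])
s,t=grab("side","28"),grab("top"); crop(t,"t28",150,160,290,290,5); stakes()
```

```text
[0.50344319 0.07909381 0.33752538]
(array([0.3785, 0.3716]), np.float64(-123.1), np.float64(0.0606), np.float64(0.0206))
(array([0.4278, 0.4004]), np.float64(-173.1), np.float64(0.051), np.float64(0.0451))
(array([0.4975, 0.4159]), np.float64(-173.0), np.float64(0.0826), np.float64(0.0317))
(array([0.5443, 0.2604]), np.float64(-24.2), np.float64(0.2406), np.float64(0.1756))
(array([0.6056, 0.348 ]), np.float64(-62.1), np.float64(0.1505), np.float64(0.0222))
(array([0.642 , 0.2135]), np.float64(-108.2), np.float64(0.1054), np.float64(0.0252))
```

The top view shows that one stake (the second from the far side) has been knocked next to its neighbour: their far-side ends are at (200,238) and (206,242), a few mm apart. I take the free stake, centred at (206,200), first.

Run:
```python
from h import *
p=pickp([.6056,.348],-62.1,z=.029,off=.039); print(p)
rep(p+[0,0,.15],r2=pickR(-62.1)); rep(p+[0,0,.05],r2=pickR(-62.1))
```

```text
[0.62973886 0.30240963 0.029     ]
[15.4, 10.65, 23.53] [10.5, -2.4, 43.4]
[25.37, 11.28, 23.36] [10.5, -2.4, 43.4]
```

>>> apply_moves --increments '[1, 2, 4.5, 2, -0.5, 8, 0.5, 3, 4, 9, 4, -1, 16, 0.5, 6, 6, 14, 6, -1.5, 25, 0.5, 9, 8, 18.5, 8, -2, 33, 0.5, 12, 10.6, 23, 10.5, -2.4, 42, 0.5]'

```text
clock: 35.0
eef_pos: [0.6162, 0.2718, 0.2319]
tcp_rot: [0.599, 0.061, 0.7, 0.384]
force: [-0.3, 0.5, 0.1]
finger_gap: 0.0424
```

Run:
```python
from h import *
p=pickp([.6056,.348],-62.1,z=.029,off=.039); print(st()[0]["eef_pos"],np.degrees(st()[0]["joint_pos"]).round())
rep(p+[0,0,.12],r2=pickR(-62.1))
```

```text
[0.6162487  0.27176907 0.23186252] [ 4. 42. 16. 80. 34. 61.]
[7.86, -3.43, 2.52] [0.3, 0.7, 2.3]
```

>>> apply_moves --increments '[2.5, -1, 0.8, 0, 0.2, 0.8, 0.5, 5, -2.2, 1.6, 0.3, 0.5, 1.6, 0.5, 7.9, -3.4, 2.5, 0.3, 0.7, 2.3, 0.5, 7.9, -3.4, 2.5, 0.3, 0.7, 2.3, 0.5]'

```text
clock: 35.4
eef_pos: [0.6247, 0.3019, 0.1433]
tcp_rot: [0.583, 0.073, 0.707, 0.393]
force: [-1.0, -0.5, -0.0]
finger_gap: 0.0427
```

Run:
```python
from h import *
p=pickp([.6056,.348],-62.1,z=.029,off=.039); print(st()[0]["eef_pos"])
stakes(); s,t=grab("side"),grab("top"); crop(s,"s29",230,230,400,400,4); crop(t,"t29",150,160,290,290,5)
rep(p+[0,0,.04],r2=pickR(-62.1))
```

```text
[0.62471888 0.30187558 0.1433048 ]
(array([0.2936, 0.2494]), np.float64(-91.5), np.float64(0.0549), np.float64(0.0225))
(array([0.3706, 0.3681]), np.float64(-173.4), np.float64(0.1389), np.float64(0.1263))
(array([0.4889, 0.3192]), np.float64(-69.4), np.float64(0.1221), np.float64(0.0466))
(array([0.4974, 0.4222]), np.float64(-177.3), np.float64(0.0801), np.float64(0.0507))
(array([0.4428, 0.2046]), np.float64(-175.1), np.float64(0.2457), np.float64(0.2069))
(array([0.5974, 0.3635]), np.float64(-61.9), np.float64(0.1156), np.float64(0.0222))
(array([0.6437, 0.3844]), np.float64(-40.0), np.float64(0.1086), np.float64(0.0415))
(array([0.6511, 0.2049]), np.float64(-179.5), np.float64(0.1681), np.float64(0.1024))
[6.17, -5.26, 0.3] [-0.0, -0.2, 0.3]
```

>>> apply_moves --increments '[3, -2.6, 0.2, 0, 0, 0, 0.5, 6.2, -5.3, 0.3, 0, -0.2, 0.3, 0.5, 6.2, -5.3, 0.3, 0, -0.2, 0.3, 0.5]'

```text
clock: 35.85
eef_pos: [0.6265, 0.3017, 0.064]
tcp_rot: [0.584, 0.076, 0.706, 0.394]
force: [-0.7, 0.2, -1.4]
finger_gap: 0.0426
```

Run:
```python
from h import *
p=pickp([.6056,.348],-62.1,z=.029,off=.039); print(st()[0]["eef_pos"])
s,t=grab("side"),grab("top"); crop(s,"s30",250,290,350,400,6); crop(t,"t30",170,160,250,230,8)
rep(p,r2=pickR(-62.1))
```

```text
[0.62648962 0.30170434 0.0639717 ]
[3.03, -2.64, 0.04] [-0.1, -0.1, -0.1]
```

>>> apply_moves --increments '[1.5, -1.3, 0, 0, 0, 0, 0.5, 3, -2.6, 0, 0, 0, 0, 0.5, 3, -2.6, 0, 0, 0, 0, 0.4, 3, -2.6, 0, 0, 0, 0, 0.4]'

```text
clock: 36.35
eef_pos: [0.629, 0.3027, 0.0283]
tcp_rot: [0.585, 0.075, 0.704, 0.395]
force: [-0.1, 0.2, 0.4]
finger_gap: 0.0345
```

>>> apply_moves --increments '[0, 0, 0, 0, 0, 0, 0, 0, 0, 0, 0, 0, 0, 0, 0, 0, 0, 0, 0, 0, 0, 0, 0, 0, 0, 0, 0, 0]'

```text
clock: 36.75
eef_pos: [0.6297, 0.3028, 0.0289]
tcp_rot: [0.586, 0.075, 0.703, 0.395]
force: [0.9, -1.9, 5.9]
finger_gap: 0.0184
```

Run:
```python
from h import *
c=np.array([.6056,.348]);u=np.radians(-62.1);U=np.array([np.cos(u),np.sin(u)])
e=st()[0]["eef_pos"]; d=(e[2]-.014)/np.cos(B); print(e,"d",d,"off",(e[:2]-c)@U-np.sin(B)*d,"lat",(e[:2]-c)@[-U[1],U[0]])
s=grab("side"); crop(s,"s31",250,290,350,400,6)
rep(e+[0,0,.1])
```

```text
[0.62965436 0.30278007 0.02889869] d 0.019448860157088757 off 0.038718088789419715 lat 9.866200899643455e-05
[-7.65, 6.44, -0.0]
```

>>> apply_moves --increments '[-3.8, 3.2, 0, 0, 0, 0, 0, -7.6, 6.4, 0, 0, 0, 0, 0, -11.5, 9.6, 0, 0, 0, 0, 0, -15.3, 12.8, 0, 0, 0, 0, 0, -19, 16, 0, 0, 0, 0, 0]'

```text
clock: 37.3
eef_pos: [0.629, 0.3029, 0.2779]
tcp_rot: [0.585, 0.075, 0.704, 0.395]
force: [0.8, -0.7, -0.8]
finger_gap: 0.0189
```

Run:
```python
from h import *
print(st()[0]["eef_pos"],np.degrees(st()[0]["joint_pos"]).round())
rep([.52,.05,.40],70)
```

```text
[0.62896484 0.30288306 0.27790581] [ 6. 45. 26. 89. 36. 62.]
[-20.39, -5.37, -21.51] [-40.3, 14.6, -38.3]
```

>>> apply_moves --increments '[-3.5, -0.3, -3, -5.7, 2, -5.4, 0, -7, -1, -6, -11.5, 4, -10.9, 0, -10.5, -2, -9, -17, 6, -16.4, 0, -14, -3, -12.5, -23, 8.3, -21.9, 0, -17, -4, -16, -29, 10.4, -27.4, 0]'

```text
clock: 37.8
eef_pos: [0.5537, 0.1027, 0.3816]
tcp_rot: [0.596, -0.278, 0.63, 0.414]
force: [1.1, 0.1, 0.7]
finger_gap: 0.0186
```

Run:
```python
from h import *
print(st()[0]["eef_pos"],np.degrees(st()[0]["joint_pos"]).round())
stakes()
rep([.52,.0,.41],75); s=grab("side","32")
```

```text
[0.55368363 0.10269984 0.38155917] [-1. 23. 13. 88.  8. 29.]
(array([0.367 , 0.2687]), np.float64(-77.5), np.float64(0.0896), np.float64(0.0132))
(array([0.3813, 0.3806]), np.float64(-117.6), np.float64(0.0805), np.float64(0.0248))
(array([0.4264, 0.4081]), np.float64(-87.1), np.float64(0.0631), np.float64(0.0508))
(array([0.4973, 0.4197]), np.float64(-176.9), np.float64(0.0806), np.float64(0.0444))
(array([0.4979, 0.3001]), np.float64(-71.8), np.float64(0.1652), np.float64(0.0497))
(array([0.6217, 0.2238]), np.float64(-158.8), np.float64(0.111), np.float64(0.0336))
[-3.29, -1.95, -9.98] [-16.0, 4.4, -9.9]
```

Run:
```python
from h import *
rep([.57,-.11,.41],75); print((down(np.radians(75)).inv()*placeR(-15)).as_rotvec(degrees=True))
```

```text
[-5.72, -11.81, -16.97] [-16.4, 4.7, -10.2]
[ 4.92564652e-15 -3.28376435e-15 -5.00000000e+01]
```

>>> apply_moves --increments '[-3, -2.2, -3.5, -4, 1, -2.5, 0, -5.7, -4.5, -7, -8, 2.3, -5, 0, -5.7, -7, -10.5, -12, 3.5, -7.5, 0, -5.7, -9.5, -14, -16.4, 4.7, -10.2, 0, -5.7, -11.8, -17, -16.4, 4.7, -18, 0]'

```text
clock: 38.4
eef_pos: [0.5731, -0.1105, 0.4016]
tcp_rot: [0.582, -0.468, 0.539, 0.39]
force: [1.5, -0.5, -0.3]
finger_gap: 0.0186
```

Run:
```python
from h import *
print(st()[0]["eef_pos"])
rep([.6313,-.1661,.30],r2=placeR(-15)); rep([.58,-.13,.41],r2=placeR(-15))
```

```text
[ 0.5730697  -0.11051641  0.40162957]
[11.03, -5.75, -3.64] [0.3, -1.1, -42.9]
[-0.65, -1.27, -1.71] [0.3, -1.1, -42.9]
```

>>> apply_moves --increments '[0, -1, -0.7, 0, 0, -8.5, 0, 1.5, -2, -1.4, 0, 0, -17, 0, 4, -3, -2.2, 0, -0.5, -25.5, 0, 7, -4.2, -3, 0, -1, -34, 0, 10, -5.3, -3.6, 0.3, -1.1, -42.9, 0]'

```text
clock: 38.9
eef_pos: [0.6208, -0.1568, 0.3248]
tcp_rot: [0.677, -0.602, 0.372, 0.204]
force: [0.7, -1.0, -1.1]
finger_gap: 0.0187
```

Run:
```python
from h import *
print(st()[0]["eef_pos"])
rep([.6313,-.1661,.275],r2=placeR(-15))
```

```text
[ 0.62078917 -0.15677038  0.32476487]
[4.56, 2.36, -0.62] [0.1, -0.1, -8.5]
```

>>> apply_moves --increments '[1.5, 0.8, -0.2, 0, 0, -4, 0, 3, 1.6, -0.4, 0, 0, -8.5, 0, 4.5, 2.3, -0.6, 0, 0, -8.5, 0, 4.5, 2.3, -0.6, 0, 0, -8.5, 0]'

```text
clock: 39.3
eef_pos: [0.6295, -0.1652, 0.2712]
tcp_rot: [0.689, -0.625, 0.331, 0.157]
force: [0.9, 1.0, 0.1]
finger_gap: 0.0189
```

Run:
```python
from h import *
chk([.6457,-.170],.0194,.1137,"d1",-15)
rep([.6313,-.1661,.24],r2=placeR(-15));rep([.6313,-.1661,.205],r2=placeR(-15))
```

```text
TCP [ 0.6295 -0.1652  0.2712] up [ 0.012 -0.003  1.   ] bottom [ 0.6423 -0.1686  0.1448] top [ 0.6441 -0.1691  0.2948]
[2.28, 2.75, -0.02] [0.1, -0.1, -0.3]
[4.55, 5.41, -0.01] [0.1, -0.1, -0.3]
```

>>> apply_moves --increments '[0.5, 0.4, 0, 0, 0, -0.3, 0, 1.4, 1.6, 0, 0, 0, -0.3, 0, 2.3, 2.7, 0, 0, 0, -0.3, 0, 3.4, 4, 0, 0, 0, -0.3, 0, 4.5, 5.4, 0, 0, 0, -0.3, 0]'

```text
clock: 39.9
eef_pos: [0.6327, -0.1666, 0.2079]
tcp_rot: [0.69, -0.629, 0.325, 0.151]
force: [0.5, -0.3, -0.7]
finger_gap: 0.0189
```

Run:
```python
from h import *
print(st()[0]["force"]); chk([.6457,-.170],.0194,.1137,"d2",-15)
rep([.6313,-.1661,.204],r2=placeR(-15))
```

```text
[ 0.47282864 -0.27764168 -0.70690316]
TCP [ 0.6327 -0.1666  0.2079] up [-0.004  0.004  1.   ] bottom [ 0.6476 -0.1709  0.0818] top [ 0.647  -0.1704  0.2318]
[0.08, -0.0, -0.0] [0.1, -0.1, -0.1]
```

Stake is down in the cell and free of load. I release and retreat.

>>> apply_moves --increments '[0, 0, 0, 0, 0, 0, 0.5, 0, 0, 0, 0, 0, 0, 0.5, 0, 0, 0, 0, 0, 0, 0.5, -3.5, 0, 0, 0, 0, 0, 0.5, -8, 0, 0, 0, 0, 0, 0.5]'

```text
clock: 40.5
eef_pos: [0.5715, -0.1502, 0.2568]
tcp_rot: [0.69, -0.628, 0.327, 0.153]
force: [0.4, 0.0, 0.2]
finger_gap: 0.043
```

Run:
```python
from h import *
print(st()[0]["eef_pos"])
s,t=grab("side"),grab("top"); crop(s,"s33",270,90,400,220,6); crop(t,"t33",320,130,440,240,6)
rep([.53,-.09,.38],75);rep([.51,.0,.38],50)
```

```text
[ 0.57151881 -0.15024967  0.25676408]
[-11.74, -5.62, 4.67] [0.1, -0.2, 50.4]
[-15.04, -2.93, 12.85] [23.4, 10.8, 49.6]
```

>>> apply_moves --increments '[-3.5, -2, 1, 0, 0, 8, 0.5, -7, -4, 2, 0, 0, 16, 0.5, -10.5, -5.4, 3, 0, 0, 24, 0.5, -11.7, -5.6, 4, 0, 0, 32, 0.5, -11.7, -5.6, 4.7, 0, 0, 40, 0.5]'

```text
clock: 41.1
eef_pos: [0.5353, -0.0954, 0.3712]
tcp_rot: [0.637, -0.534, 0.463, 0.308]
force: [1.0, -0.1, -0.2]
finger_gap: 0.0428
```

Run:
```python
from h import *
print(st()[0]["eef_pos"]); rep([.46,.06,.35],27)
```

```text
[ 0.53533536 -0.09540241  0.3712391 ]
[-2.53, 11.24, 13.04] [47.2, 9.8, 21.9]
```

>>> apply_moves --increments '[-1.5, 2, 2.5, 8, 1.5, 4, 0.5, -2.5, 4.5, 5, 16, 3, 8, 0.5, -2.5, 7, 8, 25, 5, 12, 0.5, -2.5, 9, 10.5, 33, 7, 16, 0.5, -2.5, 11.2, 13, 41, 8.5, 20, 0.5]'

```text
clock: 41.6
eef_pos: [0.4612, 0.0608, 0.3473]
tcp_rot: [0.687, -0.237, 0.657, 0.2]
force: [-0.1, -1.0, -0.2]
finger_gap: 0.0427
```

Run:
```python
from h import *
print(st()[0]["eef_pos"]); s,t=grab("side"),grab("top"); crop(s,"s34",310,300,410,400,6); crop(t,"t34",170,190,270,280,8)
```

```text
[0.46115459 0.06084131 0.34727337]
```

Run:
```python
from h import *
s,t=grab("side"),grab("top")
P1=onz(t,[((a+.5)/8-.5+170,(b+.5)/8-.5+190) for a,b in[(222,364),(236,412),(558,278),(545,235)]],.024)[:,:2]
P2=onz(s,[((a+.5)/6-.5+310,(b+.5)/6-.5+300) for a,b in[(360,572),(415,550),(264,140),(211,158)]],.024)[:,:2]-[.001,.0015]
for P in(P1,P2):
    v=P[2]+P[3]-P[0]-P[1]; print(P.round(4).tolist(),P.mean(0).round(4),np.degrees(np.arctan2(v[1],v[0])).round(1),np.linalg.norm(v)/2,np.linalg.norm(P[0]-P[1]),np.linalg.norm(P[2]-P[3]))
c2=np.array([.4882,.2874]);u=np.radians(-72.5);U=np.array([np.cos(u),np.sin(u)]);N=np.array([-U[1],U[0]])
print("S1 corners in S2 frame",[( ((p-c2)@U).round(4),((p-c2)@N).round(4)) for p in P1]); print([( ((p-c2)@U).round(4),((p-c2)@N).round(4)) for p in P2])
Q=onz(s,[((a+.5)/6-.5+310,(b+.5)/6-.5+300) for a,b in[(152,212),(208,196)]],.024)[:,:2]-[.001,.0015]; print("S1 near end (side)",[( ((p-c2)@U).round(4),((p-c2)@N).round(4)) for p in Q])
```

```text
[[0.4891, 0.3825], [0.4681, 0.3763], [0.5229, 0.2365], [0.5419, 0.242]] [0.5055 0.3093] -69.0 0.15011209857626026 0.021869190544597635 0.01975618676720742
[[0.4727, 0.3613], [0.455, 0.3537], [0.5004, 0.2124], [0.5197, 0.2208]] [0.487  0.2871] -71.8 0.14827580393879516 0.019281606792916312 0.0210971253372738
S1 corners in S2 frame [(np.float64(-0.0904), np.float64(0.0295)), (np.float64(-0.0909), np.float64(0.0076)), (np.float64(0.059), np.float64(0.0178)), (np.float64(0.0594), np.float64(0.0375))]
[(np.float64(-0.0751), np.float64(0.0074)), (np.float64(-0.0732), np.float64(-0.0117)), (np.float64(0.0751), np.float64(-0.0109)), (np.float64(0.073), np.float64(0.0101))]
S1 near end (side) [(np.float64(0.058), np.float64(0.0368)), (np.float64(0.059), np.float64(0.0156))]
```

Run:
```python
from h import *
c=np.array([.5055,.3093]);u=np.radians(-69);U=np.array([np.cos(u),np.sin(u)]);N=np.array([-U[1],U[0]])
p=c+.118*U+.002*N; print(p)
rep([*p,.10],21);rep([*p,.034],21)
```

```text
[0.54965458 0.19985425]
[24.58, 7.68, 14.87] [15.4, 1.8, 3.5]
[31.16, 8.11, 14.72] [15.4, 1.8, 3.5]
```

>>> apply_moves --increments '[3, 2, 3, 4, 0.5, 1, 0.2, 7, 4, 6, 8, 1, 2, 0, 11, 5.5, 9, 12, 1.5, 3, 0, 15, 7, 12, 15.4, 1.8, 3.5, 0, 19, 7.7, 14.8, 15.4, 1.8, 3.5, 0]'

```text
clock: 42.3
eef_pos: [0.5441, 0.1986, 0.1611]
tcp_rot: [0.696, -0.128, 0.694, 0.128]
force: [-0.2, 0.3, -0.2]
finger_gap: -0.0
```

Run:
```python
from h import *
p=[.5497,.1999]; print(st()[0]["eef_pos"])
rep([*p,.06],21)
```

```text
[0.54410188 0.19860034 0.16107875]
[10.11, -0.07, 0.54] [-0.1, 0.2, 0.0]
```

>>> apply_moves --increments '[5, 0, 0.5, 0, 0, 0, 0, 10, 0, 0.5, 0, 0, 0, 0, 12, 0, 0.5, 0, 0, 0, 0, 12, 0, 0.5, 0, 0, 0, 0]'

```text
clock: 42.7
eef_pos: [0.5449, 0.1985, 0.0385]
tcp_rot: [0.693, -0.128, 0.697, 0.128]
force: [0.3, -0.4, 0.4]
finger_gap: 0.0
```

Run:
```python
from h import *
p=[.5497,.1999]; print(st()[0]["eef_pos"],st()[0]["force"])
rep([*p,.033],21)
s,t=grab("side"),grab("top"); crop(s,"s35",290,260,410,400,5)
```

```text
[0.54485754 0.19851697 0.03851003] [ 0.30749561 -0.38224396  0.36433923]
[0.55, -0.04, 0.5] [-0.1, -0.3, -0.0]
```

>>> apply_moves --increments '[0.4, 0, 0.5, 0, 0, 0, 0, 0.4, 1.8, 0.5, 0, 0, 0, 0, 0.4, 3.2, 0.5, 0, 0, 0, 0, 0.4, 4.4, 0.5, 0, 0, 0, 0, 0.4, 5.6, 0.5, 0, 0, 0, 0]'

```text
clock: 43.3
eef_pos: [0.5318, 0.2553, 0.0386]
tcp_rot: [0.696, -0.128, 0.695, 0.128]
force: [0.3, -0.2, -0.0]
finger_gap: -0.0
```

Run:
```python
from h import *
print(st()[0]["eef_pos"],st()[0]["force"])
c=np.array([.5055,.3093]);u=np.radians(-69);U=np.array([np.cos(u),np.sin(u)]);print("along",(st()[0]["eef_pos"][:2]-c)@U)
s,t=grab("side"),grab("top"); crop(s,"s36",290,260,410,400,5)
```

```text
[0.53175513 0.25534917 0.03861378] [ 0.2812566  -0.20756208 -0.03499141]
along 0.05977644126704002
```

>>> apply_moves --increments '[0.2, 1, 0.1, 0, 0, 0, 0, 0.2, 2, 0.2, 0, 0, 0, 0, 0.2, 3, 0.2, 0, 0, 0, 0, 0.2, 3, 0.2, 0, 0, 0, 0]'

```text
clock: 43.8
eef_pos: [0.5219, 0.2843, 0.0356]
tcp_rot: [0.695, -0.128, 0.696, 0.129]
force: [0.4, 0.0, 0.1]
finger_gap: -0.0001
```

Run:
```python
from h import *
print(st()[0]["eef_pos"],st()[0]["force"])
c=np.array([.5055,.3093]);u=np.radians(-69);U=np.array([np.cos(u),np.sin(u)]);print("along",(st()[0]["eef_pos"][:2]-c)@U)
s,t=grab("side"),grab("top"); crop(s,"s37",290,260,410,400,5); crop(t,"t37",170,190,270,280,8)
```

```text
[0.52192304 0.2842875  0.03556196] [0.37050102 0.01850133 0.07143406]
along 0.02923666758647405
```

>>> apply_moves --increments '[-5, 0, 0, 0, 0, 0, 0, -10, -3, 0, 0, 0, 0, 0.3, -14, -8, 0, 0, 0, 0, 0.5, -18, -13, 0, 0, 0, 0, 0.5, -20, -18, 0, 0, 0, 0, 0.5]'

```text
clock: 44.4
eef_pos: [0.5756, 0.1454, 0.2195]
tcp_rot: [0.696, -0.128, 0.695, 0.129]
force: [0.6, -0.2, -0.1]
finger_gap: 0.0428
```

Run:
```python
from h import *
print(st()[0]["eef_pos"])
s,t=grab("side"),grab("top"); crop(s,"s38",310,300,410,400,6); crop(t,"t38",165,190,265,280,8)
```

```text
[0.57558617 0.14535621 0.21954414]
```

Run:
```python
from h import *
p=pickp([.4878,.2873],-72.3,z=.029,off=.041); print(p)
rep(p+[0,0,.12],r2=pickR(-72.3))
```

```text
[0.50409207 0.23625021 0.029     ]
[7.16, 11.49, -3.76] [2.8, -0.6, 40.2]
```

>>> apply_moves --increments '[1, 2, -1, 1, 0, 8, 0.45, 2, 4, -2, 2, 0, 16, 0.45, 4, 7, -3, 2.8, 0, 24, 0.45, 6, 9.5, -3.7, 2.8, -0.6, 32, 0.45, 7.1, 11.5, -3.8, 2.8, -0.6, 40, 0.45]'

```text
clock: 45.0
eef_pos: [0.4961, 0.2413, 0.1453]
tcp_rot: [0.614, 0.137, 0.697, 0.344]
force: [-0.1, -0.6, -0.3]
finger_gap: 0.0383
```

Run:
```python
from h import *
p=pickp([.4878,.2873],-72.3,z=.029,off=.041); print(st()[0]["eef_pos"])
rep(p+[0,0,.04],r2=pickR(-72.3))
```

```text
[0.49606525 0.24132412 0.14534493]
[5.34, -5.5, 0.67] [-0.0, -0.6, -0.4]
```

>>> apply_moves --increments '[2.5, -2.7, 0.5, 0, 0, 0, 0.45, 5.3, -5.5, 0.7, 0, -0.6, -0.4, 0.45, 5.3, -5.5, 0.7, 0, -0.6, -0.4, 0.45]'

```text
clock: 45.3
eef_pos: [0.5032, 0.2345, 0.0656]
tcp_rot: [0.618, 0.136, 0.697, 0.338]
force: [-0.4, 0.2, 0.2]
finger_gap: 0.0386
```

Run:
```python
from h import *
p=pickp([.4878,.2873],-72.3,z=.029,off=.041); print(st()[0]["eef_pos"])
rep(p,r2=pickR(-72.3))
s=grab("side"); crop(s,"s39",300,280,410,400,6)
```

```text
[0.50316626 0.23445566 0.06555992]
[2.9, -2.23, 0.17] [-0.3, -0.4, 0.3]
```

>>> apply_moves --increments '[1.4, -1.1, 0.2, 0, 0, 0, 0.45, 2.9, -2.2, 0.2, 0, 0, 0, 0.4, 2.9, -2.2, 0.2, 0, 0, 0, 0.4, 2.9, -2.2, 0.2, 0, 0, 0, 0.4]'

```text
clock: 45.75
eef_pos: [0.5087, 0.2373, 0.0354]
tcp_rot: [0.621, 0.134, 0.694, 0.34]
force: [0.4, -0.7, 0.8]
finger_gap: 0.034
```

>>> apply_moves --increments '[0, 0, 0, 0, 0, 0, 0, 0, 0, 0, 0, 0, 0, 0, 0, 0, 0, 0, 0, 0, 0, 0, 0, 0, 0, 0, 0, 0]'

```text
clock: 46.15
eef_pos: [0.5092, 0.2373, 0.0357]
tcp_rot: [0.621, 0.135, 0.693, 0.34]
force: [-1.1, -1.2, 6.6]
finger_gap: 0.0179
```

Run:
```python
from h import *
c=np.array([.4878,.2873]);u=np.radians(-72.3);U=np.array([np.cos(u),np.sin(u)])
e=st()[0]["eef_pos"]; d=(e[2]-.014)/np.cos(B); print(e,"d",d,"off",(e[:2]-c)@U-np.sin(B)*d,"lat",(e[:2]-c)@[-U[1],U[0]])
s=grab("side"); crop(s,"s40",300,280,410,400,6)
rep(e+[0,0,.1])
```

```text
[0.50920904 0.23726276 0.03570018] d 0.028327568774198793 off 0.0359689979168052 lat 0.005182596636530551
[-7.69, 6.39, 0.03]
```

>>> apply_moves --increments '[0, 0, 0, 0, 0, 0, 0.35, 0, 0, 0, 0, 0, 0, 0.38, 0.6, -0.5, 0, 0, 0, 0, 0.38, 0.6, -0.5, 0, 0, 0, 0, 0.38, 0.6, -0.5, 0, 0, 0, 0, 0.38]'

```text
clock: 46.7
eef_pos: [0.5079, 0.2372, 0.0256]
tcp_rot: [0.62, 0.135, 0.694, 0.34]
force: [0.3, 1.7, 0.1]
finger_gap: 0.0323
```

Run:
```python
from h import *
e=st()[0]["eef_pos"]; print(e); rep([e[0],e[1],.0285],r2=pickR(-72.3))
```

```text
[0.50788683 0.23722206 0.02556544]
[-0.23, 0.19, 0.0] [0.0, -0.0, 0.3]
```

>>> apply_moves --increments '[-0.2, 0.1, 0, 0, 0, 0, 0.35, -0.2, 0.1, 0, 0, 0, 0, 0, -0.2, 0.1, 0, 0, 0, 0, 0, -0.2, 0.1, 0, 0, 0, 0, 0, -0.2, 0.1, 0, 0, 0, 0, 0]'

```text
clock: 47.2
eef_pos: [0.5087, 0.2363, 0.0283]
tcp_rot: [0.621, 0.134, 0.694, 0.339]
force: [-0.1, -1.4, 1.3]
finger_gap: 0.0185
```

Run:
```python
from h import *
c=np.array([.4878,.2873]);u=np.radians(-72.3);U=np.array([np.cos(u),np.sin(u)])
e=st()[0]["eef_pos"]; d=(e[2]-.014)/np.cos(B); print(e,"d",d,"off",(e[:2]-c)@U-np.sin(B)*d,"lat",(e[:2]-c)@[-U[1],U[0]])
s=grab("side"); crop(s,"s41",300,280,410,400,6)
rep(e+[0,0,.1])
```

```text
[0.5087128  0.23631459 0.02829608] d 0.018662204981066667 off 0.042934189753107074 lat 0.004421568902884397
[-7.71, 6.38, 0.01]
```

>>> apply_moves --increments '[-3.8, 3.2, 0, 0, 0, 0, 0, -7.6, 6.4, 0, 0, 0, 0, 0, -11.5, 9.6, 0, 0, 0, 0, 0, -15.3, 12.8, 0, 0, 0, 0, 0, -19, 16, 0, 0, 0, 0, 0]'

```text
clock: 47.75
eef_pos: [0.5075, 0.2379, 0.2781]
tcp_rot: [0.621, 0.134, 0.694, 0.339]
force: [0.1, 0.4, -0.7]
finger_gap: 0.0187
```

Run:
```python
from h import *
print(st()[0]["eef_pos"],np.degrees(st()[0]["joint_pos"]).round())
rep([.52,.03,.41],72); s=grab("side","42")
```

```text
[0.50750365 0.23793606 0.27806802] [-1. 25. -8. 72. 37. 67.]
[-23.04, -7.14, -5.12] [-52.1, 18.8, -36.5]
```

>>> apply_moves --increments '[-4, 0, -0.5, -6.4, 2.3, -4.5, 0, -8, -1, -1, -12.8, 4.7, -9, 0, -12, -2, -2, -19.2, 7, -13.5, 0, -16, -3.5, -3, -25.6, 9.4, -18, 0, -20, -5, -4, -32, 11.7, -22.5, 0]'

```text
clock: 48.3
eef_pos: [0.5205, 0.0662, 0.3988]
tcp_rot: [0.614, -0.214, 0.645, 0.402]
force: [0.7, 0.0, -0.8]
finger_gap: 0.0185
```

Run:
```python
from h import *
print(st()[0]["eef_pos"],np.degrees(st()[0]["joint_pos"]).round())
rep([.55,-.11,.41],75)
```

```text
[0.52050792 0.06621764 0.39880731] [-7. 20. 10. 91. 11. 30.]
[-5.38, -12.29, -11.85] [-22.7, 7.4, -13.8]
```

>>> apply_moves --increments '[-1.5, -3, -3, -5, 1.5, -3, 0, -3, -6, -6, -10, 3, -6, 0, -4.5, -9, -9, -15, 5, -9, 0, -5.4, -12.3, -11.8, -20, 6.5, -12, 0, -5.4, -12.3, -11.8, -22.7, 7.4, -18, 0]'

```text
clock: 48.8
eef_pos: [0.5511, -0.1137, 0.4062]
tcp_rot: [0.573, -0.449, 0.553, 0.404]
force: [0.4, 0.7, -0.9]
finger_gap: 0.0189
```

Run:
```python
from h import *
print(st()[0]["eef_pos"],np.degrees(st()[0]["joint_pos"]).round())
rep([.5776,-.2606,.33],r2=placeR(-15)); rep([.57,-.18,.40],r2=placeR(-15))
```

```text
[ 0.55110268 -0.11372594  0.40621266] [-19.  14.   5.  77.  -1.  -3.]
[8.26, -5.98, -13.3] [-0.2, -1.2, -46.1]
[0.96, -3.56, -5.86] [-0.2, -1.2, -46.1]
```

>>> apply_moves --increments '[0.5, -1.2, -2.6, 0, 0, -8.5, 0, 1, -2.4, -5.2, 0, 0, -17, 0, 2, -3.5, -8, 0, -0.5, -25.5, 0, 3.5, -4.4, -10.7, 0, -1, -34, 0, 5, -5, -13.3, 0, -1.2, -42.5, 0]'

```text
clock: 49.3
eef_pos: [0.5653, -0.2469, 0.3672]
tcp_rot: [0.684, -0.608, 0.357, 0.188]
force: [1.4, -1.0, -2.2]
finger_gap: 0.0187
```

Run:
```python
from h import *
print(st()[0]["eef_pos"],np.degrees(st()[0]["joint_pos"]).round())
rep([.5776,-.2606,.29],r2=placeR(-15))
```

```text
[ 0.56531868 -0.2469177   0.36724288] [-38.  -4. -37.  15.  16. -16.]
[6.61, 4.27, -1.05] [-0.3, 0.2, -5.8]
```

>>> apply_moves --increments '[1.5, 0.5, -1, 0, 0, -5.8, 0, 3.5, 2, -1, -0.3, 0.2, -5.8, 0, 5.2, 3.2, -1, -0.3, 0.2, -5.8, 0, 6.6, 4.3, -1, -0.3, 0.2, -5.8, 0, 6.6, 4.3, -1, -0.3, 0.2, -5.8, 0]'

```text
clock: 49.8
eef_pos: [0.5759, -0.258, 0.285]
tcp_rot: [0.691, -0.624, 0.33, 0.158]
force: [-0.2, 0.6, -0.8]
finger_gap: 0.0187
```

Run:
```python
from h import *
chk([.5914,-.2643],.0187,.118,"e1",-15)
for z in(.275,.24,.209): rep([.5776,-.2606,z],r2=placeR(-15))
```

```text
TCP [ 0.5759 -0.258   0.285 ] up [ 0.012 -0.007  1.   ] bottom [ 0.5881 -0.2608  0.1548] top [ 0.5899 -0.2618  0.3047]
[0.94, 1.02, -0.16] [-0.1, 0.1, -0.5]
[3.22, 3.68, -0.16] [-0.1, 0.1, -0.5]
[5.23, 6.04, -0.16] [-0.1, 0.1, -0.5]
```

>>> apply_moves --increments '[0.9, 1, -0.2, 0, 0, -0.5, 0, 2, 2.3, -0.2, 0, 0, -0.5, 0, 3.2, 3.7, -0.2, 0, 0, -0.5, 0, 3.2, 3.7, -0.2, 0, 0, -0.5, 0]'

```text
clock: 50.3
eef_pos: [0.5769, -0.2606, 0.2391]
tcp_rot: [0.691, -0.627, 0.327, 0.154]
force: [0.3, 0.6, -1.5]
finger_gap: 0.0183
```

Run:
```python
from h import *
print(st()[0]["force"]);chk([.5914,-.265],.0187,.118,"e2",-15)
for z in(.209,): rep([.5776,-.2613,z],r2=placeR(-15))
```

```text
[ 0.25426525  0.59992098 -1.48958057]
TCP [ 0.5769 -0.2606  0.2391] up [ 0.001 -0.002  1.   ] bottom [ 0.5907 -0.2641  0.1091] top [ 0.5907 -0.2643  0.2591]
[2.06, 2.54, -0.01] [0.0, 0.0, 0.2]
```

In the cell without load. I lower, release and retreat.

>>> apply_moves --increments '[0.7, 0.8, 0, 0, 0, 0, 0, 1.4, 1.7, 0, 0, 0, 0, 0, 2, 2.5, 0, 0, 0, 0, 0, 2, 2.5, 0, 0, 0, 0, 0]'

```text
clock: 50.8
eef_pos: [0.5771, -0.2609, 0.209]
tcp_rot: [0.691, -0.627, 0.326, 0.153]
force: [-0.2, 0.1, -0.6]
finger_gap: 0.0183
```

>>> apply_moves --increments '[0, 0, 0, 0, 0, 0, 0.45, 0, 0, 0, 0, 0, 0, 0.45, 0, 0, 0, 0, 0, 0, 0.45, -3.5, 0, 0, 0, 0, 0, 0.45, -7, 0, 0, 0, 0, 0, 0.45]'

```text
clock: 51.3
eef_pos: [0.5245, -0.2465, 0.2532]
tcp_rot: [0.691, -0.627, 0.326, 0.154]
force: [-0.1, -0.0, 0.6]
finger_gap: 0.0385
```

Run:
```python
from h import *
print(st()[0]["eef_pos"])
s,t=grab("side"),grab("top"); crop(s,"s43",270,90,400,220,6)
rep([.50,-.12,.38],75)
```

```text
[ 0.52454648 -0.24653686  0.25315568]
[-12.22, -5.92, 11.61] [0.0, -0.1, 50.3]
```

Three stakes stand, with tops at (304,131), (300,149) and (322,132). I go back for the last.

>>> apply_moves --increments '[-4, -2, 2, 0, 0, 8, 0.5, -8, -4, 4, 0, 0, 16, 0.5, -11, -5.5, 7, 0, 0, 24, 0.5, -12.2, -5.9, 9.5, 0, 0, 32, 0.5, -12.2, -5.9, 11.6, 0, 0, 40, 0.5]'

```text
clock: 51.9
eef_pos: [0.5031, -0.1401, 0.3678]
tcp_rot: [0.632, -0.524, 0.473, 0.32]
force: [1.4, -0.7, 0.0]
finger_gap: 0.0428
```

Run:
```python
from h import *
print(st()[0]["eef_pos"]); rep([.48,.08,.33],27)
```

```text
[ 0.50314789 -0.14007193  0.36784311]
[0.72, 8.86, 20.61] [47.2, 9.0, 19.8]
```

>>> apply_moves --increments '[0, 1.5, 4, 8, 1.5, 4, 0.5, 0, 3.5, 8, 16, 3, 8, 0.5, 0, 5.5, 12, 25, 5, 12, 0.5, 0.5, 7, 16, 33, 7, 16, 0.5, 0.7, 8.9, 20.6, 41, 8.5, 20, 0.5]'

```text
clock: 52.4
eef_pos: [0.4803, 0.0788, 0.3281]
tcp_rot: [0.677, -0.246, 0.659, 0.216]
force: [2.2, -1.0, -0.0]
finger_gap: 0.0426
```

Run:
```python
from h import *
print(st()[0]["eef_pos"]); s,t=grab("side"),grab("top"); crop(s,"s44",300,300,400,400,6); crop(t,"t44",165,190,265,280,8)
```

```text
[0.48033197 0.07878065 0.32813651]
```

Run:
```python
from h import *
s,t=grab("side"),grab("top")
P=onz(t,[((a+.5)/8-.5+165,(b+.5)/8-.5+190) for a,b in[(132,410),(149,456),(472,322),(457,278)]],.024)[:,:2]
v=P[2]+P[3]-P[0]-P[1]; print(P.round(4).tolist(),P.mean(0).round(4),np.degrees(np.arctan2(v[1],v[0])).round(1),np.linalg.norm(v)/2)
Q=onz(s,[((a+.5)/6-.5+300,(b+.5)/6-.5+300) for a,b in[(319,348),(262,367)]],.024)[:,:2]-[.001,.0015]; print(Q.round(4),"top end mid",((P[2]+P[3])/2).round(4),"side",Q.mean(0).round(4))
u=np.degrees(np.arctan2(v[1],v[0])); c=P.mean(0)
p=pickp(c,u,z=.029,off=.039); print(p); rep(p+[0,0,.12],r2=pickR(u))
```

```text
[[0.4706, 0.4387], [0.4505, 0.4312], [0.5051, 0.2914], [0.5245, 0.2978]] [0.4877 0.3648] -68.9 0.15045670441455986
[[0.5033 0.2908]
 [0.5226 0.2984]] top end mid [0.5148 0.2946] side [0.513  0.2946]
[0.50625432 0.31665253 0.029     ]
[17.14, 17.9, 16.79] [17.2, -5.2, 42.4]
```

>>> apply_moves --increments '[2, 3.5, 3.3, 3.4, -1, 8, 0.5, 5, 7, 6.6, 7, -2, 16, 0.5, 8.5, 10.5, 10, 10.5, -3, 25, 0.5, 12, 14, 13.5, 14, -4, 33, 0.5, 16, 17.5, 16.8, 17, -5, 42, 0.5]'

```text
clock: 53.1
eef_pos: [0.507, 0.2812, 0.1886]
tcp_rot: [0.618, 0.095, 0.697, 0.35]
force: [0.7, -1.3, -0.0]
finger_gap: 0.0425
```

Run:
```python
from h import *
p=pickp([.487,.3648],-68.9,z=.029,off=.039); print(p,st()[0]["eef_pos"]); rep(p+[0,0,.06],r2=pickR(-68.9))
```

```text
[0.50557097 0.3166722  0.029     ] [0.50696186 0.28119996 0.18857335]
[9.96, -3.38, 1.09] [0.9, -0.0, 2.7]
```

>>> apply_moves --increments '[3, 0, 0.5, 0.5, 0, 1, 0.5, 6.5, -1.5, 1, 0.9, 0, 2.7, 0.5, 9.9, -3.4, 1.1, 0.9, 0, 2.7, 0.5, 9.9, -3.4, 1.1, 0.9, 0, 2.7, 0.45]'

```text
clock: 53.5
eef_pos: [0.5005, 0.3141, 0.0844]
tcp_rot: [0.605, 0.114, 0.702, 0.357]
force: [0.5, -0.9, 0.2]
finger_gap: 0.0385
```

Run:
```python
from h import *
p=pickp([.487,.3648],-68.9,z=.028,off=.039); print(p,st()[0]["eef_pos"]); rep(p,r2=pickR(-68.9))
s,t=grab("side"),grab("top"); crop(s,"s45",290,290,390,400,6); crop(t,"t45",165,190,265,280,8)
```

```text
[0.5052689  0.31745504 0.028     ] [0.50047614 0.31413094 0.08443338]
[4.42, -3.5, 0.63] [-0.3, -0.6, 0.2]
```

>>> apply_moves --increments '[0, 0, 0.6, 0, 0, 0, 0.45, 0.5, -0.4, 0.6, -0.3, -0.6, 0, 0.45, 2, -1.6, 0.6, -0.3, -0.6, 0, 0.45, 2, -1.6, 0.6, -0.3, -0.6, 0, 0.45]'

```text
clock: 54.0
eef_pos: [0.5091, 0.3179, 0.0639]
tcp_rot: [0.612, 0.114, 0.695, 0.36]
force: [0.3, 0.3, 1.2]
finger_gap: 0.0385
```

Run:
```python
from h import *
p=pickp([.487,.3648],-68.9,z=.028,off=.039); print(p,st()[0]["eef_pos"]); rep(p,r2=pickR(-68.9))
s,t=grab("side"),grab("top"); crop(s,"s46",290,290,390,400,6)
```

```text
[0.5052689  0.31745504 0.028     ] [0.50911697 0.31791685 0.06393837]
[2.82, -2.22, -0.41] [0.3, 0.3, 0.2]
```

Run:
```python
from h import *
import numpy as np
s,R=st(); print(s['clock'],s['eef_pos'],s['finger_gap'],s['force'])
print(pickp(np.array([.487,.3648]),-68.9,.028,.039))
rep(pickp(np.array([.487,.3648]),-68.9,.028,.039),r2=pickR(-68.9))
```

```text
54.1 [0.50945431 0.31827731 0.0649164 ] 0.0385823063776861 [0.09164956 0.67650762 0.15232616]
[0.5052689  0.31745504 0.028     ]
[2.88, -2.3, -0.45] [0.4, 0.4, 0.2]
```

>>> apply_moves --increments '[1.4, -1.1, -0.2, 0.2, 0.2, 0.1, 0.43, 2.85, -2.25, -0.3, 0.3, 0.3, 0.2, 0.42, 2.85, -2.25, -0.3, 0.3, 0.3, 0.2, 0.42]'

```text
clock: 54.4
eef_pos: [0.5057, 0.318, 0.0259]
tcp_rot: [0.609, 0.116, 0.698, 0.36]
force: [-0.5, 0.3, -0.3]
finger_gap: 0.0356
```

>>> apply_moves --increments '[0, 0, 0, 0, 0, 0, 0.2, 0, 0, 0, 0, 0, 0, 0, 0, 0, 0, 0, 0, 0, 0, 0, 0, 0, 0, 0, 0, 0, 0, 0, 0, 0, 0, 0, 0]'

```text
clock: 54.9
eef_pos: [0.5053, 0.3182, 0.027]
tcp_rot: [0.609, 0.116, 0.698, 0.36]
force: [0.4, 0.5, 0.5]
finger_gap: 0.0185
```

Run:
```python
from h import *
import numpy as np
s,R=st(); print(s['clock'],s['eef_pos'],s['finger_gap'],s['force'])
e=np.array(s['eef_pos']);d=(e[2]-.014)/np.cos(np.radians(40));u=np.radians(-68.9);U=np.array([np.cos(u),np.sin(u)])
print(d,(e[:2]-[.487,.3648])@U-np.sin(np.radians(40))*d)
```

```text
54.9 [0.50529263 0.31819729 0.02699912] 0.018468805171941584 [0.43285324 0.45536667 0.52864252]
0.016969140649499066 0.03915589968217234
```

>>> apply_moves --increments '[-1.9, 1.6, 0, 0, 0, 0, 0, -5.4, 4.5, 0, 0, 0, 0, 0, -9.1, 7.7, 0, 0, 0, 0, 0, -12.9, 10.8, 0, 0, 0, 0, 0, -16.5, 13.9, 0, 0, 0, 0, 0]'

```text
clock: 55.4
eef_pos: [0.5049, 0.3185, 0.2447]
tcp_rot: [0.609, 0.116, 0.698, 0.359]
force: [1.7, 0.4, 1.3]
finger_gap: 0.0184
```

>>> apply_moves --increments '[-2.5, 2.1, 0, 0, 0, 0, 0, -5.0, 4.2, 0, 0, 0, 0, 0, -7.6, 6.4, 0, 0, 0, 0, 0, -7.6, 6.4, 0, 0, 0, 0, 0]'

```text
clock: 55.8
eef_pos: [0.5066, 0.3193, 0.347]
tcp_rot: [0.611, 0.115, 0.695, 0.361]
force: [0.7, 0.4, -1.0]
finger_gap: 0.0184
```

```bash
python3 - <<'E'
from h import *
import numpy as np
s,R=st(); print(s['clock'],s['eef_pos'],s['finger_gap'],s['force'])
print(R.as_matrix().round(2))
rep(np.array([.52,.05,.40]),r2=down(np.radians(72)))
rep(np.array([.52,.05,.40]),r2=placeR(-15))
c=grab('side','s50')
E
ls pics | tail -3; grep -n "def grab" -A8 h.py; grep -n "def down" -A6 h.py
```

```text
55.8 [0.50662785 0.31933445 0.34704956] 0.018387942739170125 [ 0.74653249  0.39657441 -0.96020001]
[[-0.23 -0.28  0.93]
 [ 0.6   0.71  0.36]
 [-0.77  0.64  0.01]]
[-20.55, -16.19, -8.42] [-48.6, 18.1, -37.1]
[-20.55, -16.19, -8.42] [-59.2, -4.8, -82.5]
t_tray.png
top0.png
top_17.png
4:def grab(n,tag=None):
5-    c=camera(n); f=200/np.tan(np.radians(c["fovy"]/2))
6-    c["K"]=np.array([[f,0,c["cx"]],[0,f,c["cy"]],[0,0,1]]); c["R"]=cv2.Rodrigues(c["rvec"])[0]
7-    if tag: cv2.imwrite(f"pics/{n}_{tag}.png",cv2.cvtColor(c["color"],cv2.COLOR_RGB2BGR))
8-    return c
9-def crop(c,name,x0,y0,x1,y1,s):
10-    im=cv2.cvtColor(c["color"],cv2.COLOR_RGB2BGR)[y0:y1,x0:x1]
11-    im=cv2.resize(im,None,fx=s,fy=s,interpolation=cv2.INTER_CUBIC)
12-    st=10 if s>=5 else 20
39:def down(yaw):
40-    "tool x down, tool z (jaw dir) at horizontal angle yaw"
41-    x=np.array([0,0,-1.]); z=np.array([np.cos(yaw),np.sin(yaw),0]); return R.from_matrix(np.c_[x,np.cross(z,x),z])
42-def rep(p,yaw=None,r2=None):
43-    o=to(p,down(np.radians(yaw)) if yaw is not None else r2); print(*[x.tolist() for x in o])
44-AX=np.array([.6074,.0144])
45-def circ(step,n=5,z=None,ax=AX,rad=.0703):
```

>>> apply_moves --increments '[-2.6, -2.0, -1.05, -6.1, 2.2, -4.6, 0, -5.1, -4.0, -2.1, -12.2, 4.5, -9.3, 0, -7.7, -6.1, -3.15, -18.2, 6.8, -13.9, 0, -10.3, -8.1, -4.2, -24.3, 9.0, -18.6, 0, -12.9, -10.1, -5.3, -30.4, 11.3, -23.2, 0]'

```text
clock: 56.35
eef_pos: [0.5135, 0.1488, 0.3746]
tcp_rot: [0.605, -0.225, 0.644, 0.41]
force: [1.2, -0.0, -0.4]
finger_gap: 0.0188
```

Run:
```python
from h import *
import numpy as np
s,R=st(); print(s['clock'],s['eef_pos'],s['finger_gap'],s['force'])
rep(np.array([.52,.03,.40]),r2=down(np.radians(72)))
rep(np.array([.56,-.11,.41]),r2=placeR(-15))
```

```text
56.35 [0.51354448 0.14875002 0.3746086 ] 0.01878557526688427 [ 1.2230279  -0.03189973 -0.36182731]
[-5.01, -6.53, -8.95] [-18.0, 6.3, -14.2]
[-9.54, -17.29, -17.71] [-23.0, -3.0, -63.4]
```

>>> apply_moves --increments '[-1.7, -2.2, -3.0, -6.0, 2.1, -4.7, 0, -3.3, -4.4, -6.0, -12.0, 4.2, -9.5, 0, -5.0, -6.5, -8.95, -18.0, 6.3, -14.2, 0, -5.0, -6.5, -8.95, -18.0, 6.3, -14.2, 0]'

```text
clock: 56.75
eef_pos: [0.5187, 0.0293, 0.4016]
tcp_rot: [0.574, -0.415, 0.572, 0.413]
force: [-0.3, -0.3, -0.4]
finger_gap: 0.0187
```

Run:
```python
from h import *
import numpy as np
s,R=st(); print(s['clock'],s['eef_pos'],s['finger_gap'],s['force'])
rep(np.array([.56,-.11,.41]),r2=down(np.radians(75)))
rep(np.array([.56,-.11,.41]),r2=placeR(-15))
rep(np.array([.5813,-.1652,.39]),r2=placeR(-15))
```

```text
56.75 [0.51871824 0.02929623 0.40158714] 0.018661310282799316 [-0.30430993 -0.28963629 -0.42985796]
[-0.83, -8.31, -11.92] [-3.4, 0.1, 0.2]
[-0.83, -8.31, -11.92] [-3.2, -1.4, -49.8]
[1.18, -12.06, -16.49] [-3.2, -1.4, -49.8]
```

>>> apply_moves --increments '[-0.2, -1.7, -2.4, -0.6, -0.3, -8.0, 0, -0.3, -3.3, -4.8, -1.2, -0.6, -16.2, 0, -0.5, -5.0, -7.2, -1.9, -0.8, -24.4, 0, -0.7, -6.7, -9.5, -2.5, -1.1, -32.6, 0, -0.8, -8.3, -11.9, -3.1, -1.3, -40.6, 0]'

```text
clock: 57.25
eef_pos: [0.5606, -0.1073, 0.4081]
tcp_rot: [0.678, -0.598, 0.374, 0.209]
force: [1.1, -0.0, -1.3]
finger_gap: 0.0185
```

Run:
```python
from h import *
import numpy as np
s,R=st(); print(s['clock'],s['eef_pos'],s['finger_gap'],s['force'])
rep(np.array([.5813,-.1652,.37]),r2=placeR(-15))
```

```text
57.25 [ 0.56055543 -0.10734343  0.4080917 ] 0.018492669524473235 [ 1.12577328 -0.03667781 -1.28615095]
[5.14, -0.16, -5.08] [-0.1, 0.3, -9.1]
```

>>> apply_moves --increments '[2.2, 0, -2.5, 0, 0, -4.5, 0, 5.2, -0.2, -5.1, -0.1, 0.3, -9.1, 0, 5.2, -0.2, -5.1, -0.1, 0.3, -9.1, 0]'

```text
clock: 57.55
eef_pos: [0.5785, -0.1663, 0.362]
tcp_rot: [0.691, -0.623, 0.332, 0.156]
force: [-0.7, 0.2, -2.0]
finger_gap: 0.0185
```

Run:
```python
from h import *
import numpy as np
s,R=st(); print(s['clock'],s['eef_pos'],s['finger_gap'],s['force'])
rep(np.array([.5829,-.1656,.275]),r2=placeR(-15))
chk(np.array([.5955,-.1690]),.017,.114,'k60',-15)
```

```text
57.55 [ 0.57847396 -0.16630492  0.36199606] 0.018497447753116302 [-0.69630997  0.19749624 -2.02099293]
[5.99, 6.32, 0.16] [-0.3, -0.1, -0.8]
TCP [ 0.5785 -0.1663  0.362 ] up [ 0.012 -0.006  1.   ] bottom [ 0.5895 -0.169   0.2369] top [ 0.5913 -0.1699  0.3869]
```

>>> apply_moves --increments '[2.0, 2.1, 0.1, -0.1, 0, -0.4, 0, 4.0, 4.2, 0.15, -0.3, -0.1, -0.8, 0, 6.0, 6.3, 0.15, -0.3, -0.1, -0.8, 0, 6.0, 6.3, 0.15, -0.3, -0.1, -0.8, 0]'

```text
clock: 58.05
eef_pos: [0.5858, -0.1635, 0.279]
tcp_rot: [0.69, -0.628, 0.325, 0.154]
force: [-0.6, 0.9, -1.4]
finger_gap: 0.0186
```

Run:
```python
from h import *
import numpy as np
s,R=st(); print(s['clock'],s['eef_pos'],s['finger_gap'],s['force'])
rep(np.array([.5829,-.1656,.24]),r2=placeR(-15))
chk(np.array([.5955,-.1690]),.017,.114,'k61',-15)
```

```text
58.05 [ 0.58580907 -0.16348062  0.27900468] 0.018631899973304666 [-0.59551996  0.88198513 -1.43582939]
[2.33, 3.14, -0.28] [0.2, 0.2, 0.1]
TCP [ 0.5858 -0.1635  0.279 ] up [-0.001  0.001  1.   ] bottom [ 0.5985 -0.1669  0.1541] top [ 0.5984 -0.1668  0.3041]
```

View pics/k61_side.png

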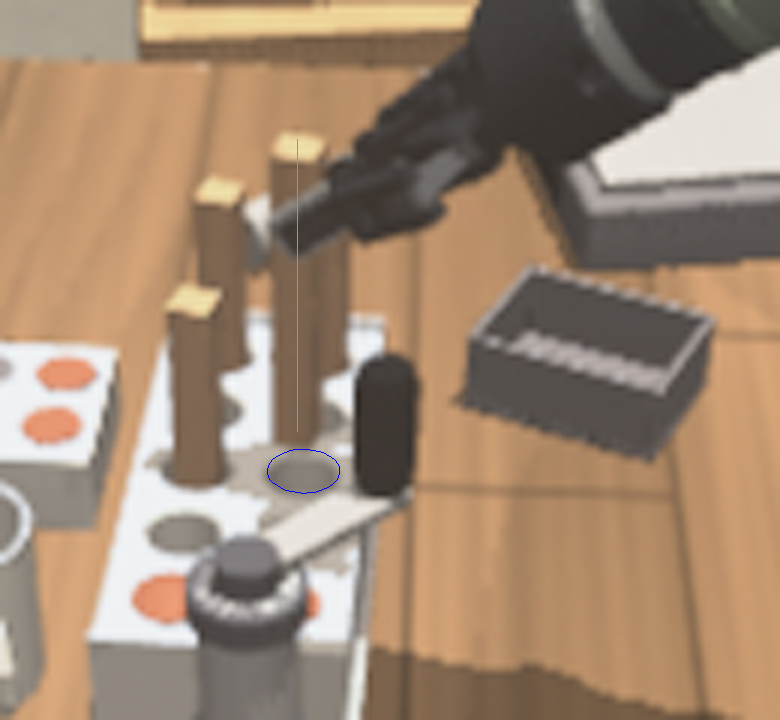

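View pics/k61_top.png

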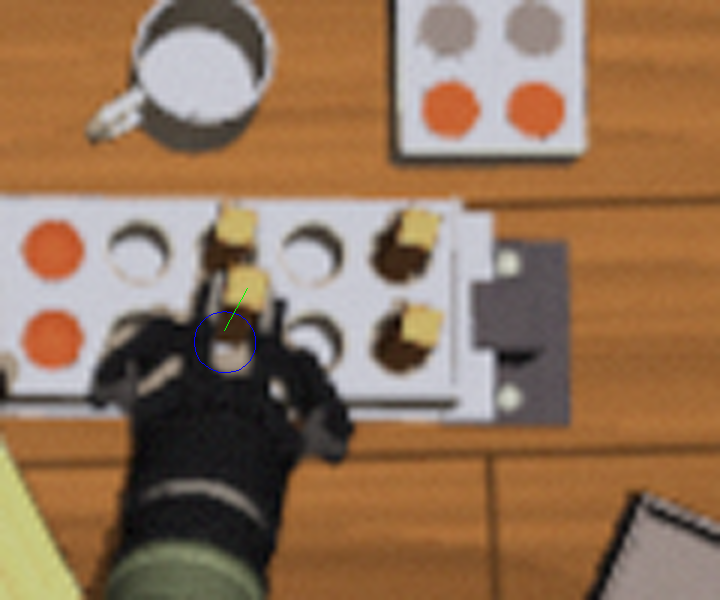

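>>> apply_moves --increments '[-0.2, 0.2, -0.28, 0.2, 0.2, 0.1, 0, -0.2, 0.2, -0.28, 0.2, 0.2, 0.1, 0]'

```text
clock: 58.35
eef_pos: [0.5845, -0.1679, 0.2856]
tcp_rot: [0.69, -0.63, 0.324, 0.148]
force: [0.8, 1.1, 0.4]
finger_gap: 0.0188
```

Run:
```python
from h import *
import numpy as np
s,R=st(); print(s['clock'],s['eef_pos'],s['finger_gap'],s['force'])
rep(np.array([.5829,-.1656,.24]),r2=placeR(-15))
rep(np.array([.5829,-.1656,.275]),r2=placeR(-15))
chk(np.array([.5955,-.1690]),.017,.114,'k62',-15)
```

```text
58.35 [ 0.58450559 -0.16793468  0.28559587] 0.01877010532090895 [0.79494768 1.0503013  0.38118026]
[2.73, 3.66, 0.2] [0.1, -0.2, 0.6]
[0.5, 0.96, 0.19] [0.1, -0.2, 0.6]
TCP [ 0.5845 -0.1679  0.2856] up [-0.01   0.006  1.   ] bottom [ 0.5983 -0.1721  0.1608] top [ 0.5968 -0.1712  0.3108]
```

View pics/k62_side.png

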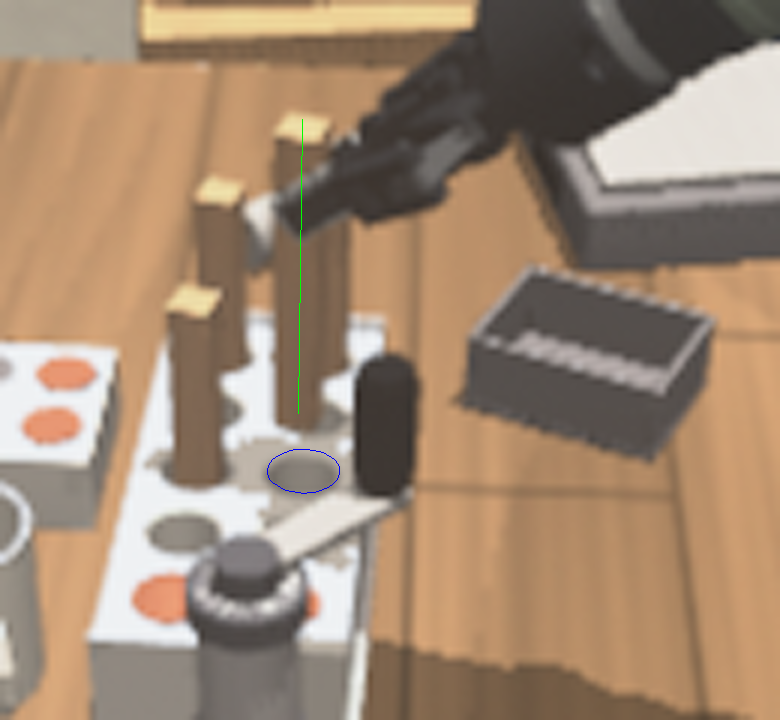

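>>> apply_moves --increments '[0, 0, 0, 0, 0, 0, 0, 0, 0, 0, 0, 0, 0, 0]'

```text
clock: 58.65
eef_pos: [0.5838, -0.1677, 0.2836]
tcp_rot: [0.69, -0.629, 0.325, 0.149]
force: [-0.4, -0.6, -0.4]
finger_gap: 0.0188
```

Run:
```python
from h import *
import numpy as np
s,R=st(); print(s['clock'],s['eef_pos'],s['finger_gap'],s['force'],np.abs(s['qvel']).max())
rep(np.array([.5829,-.1656,.275]),r2=placeR(-15))
```

```text
58.65 [ 0.58375033 -0.16770184  0.28364245] 0.018774686690768018 [-0.37298403 -0.55371533 -0.43957656] 0.006270326731772496
[0.44, 0.75, 0.18] [0.0, -0.2, 0.5]
```

>>> apply_moves --increments '[0.45, 0.75, 0.2, 0, -0.2, 0.5, 0, 0.45, 0.75, 0.2, 0, -0.2, 0.5, 0, 0.45, 0.75, 0.2, 0, -0.2, 0.5, 0]'

```text
clock: 58.95
eef_pos: [0.5826, -0.1652, 0.2737]
tcp_rot: [0.69, -0.627, 0.327, 0.154]
force: [-0.5, -0.1, -0.1]
finger_gap: 0.0187
```

Run:
```python
from h import *
import numpy as np
s,R=st(); print(s['clock'],s['eef_pos'],s['finger_gap'],s['force'],np.abs(s['qvel']).max())
rep(np.array([.5829,-.1656,.24]),r2=placeR(-15))
chk(np.array([.5955,-.1690]),.017,.114,'k63',-15)
```

```text
58.95 [ 0.58264516 -0.16519791  0.27369773] 0.018744515063639305 [-0.47717946 -0.14338771 -0.0874142 ] 0.00944694187651367
[2.2, 2.55, -0.03] [0.0, 0.0, -0.1]
TCP [ 0.5826 -0.1652  0.2737] up [ 0.002 -0.001  1.   ] bottom [ 0.595  -0.1685  0.1487] top [ 0.5953 -0.1686  0.2987]
```

View pics/k63_side.png

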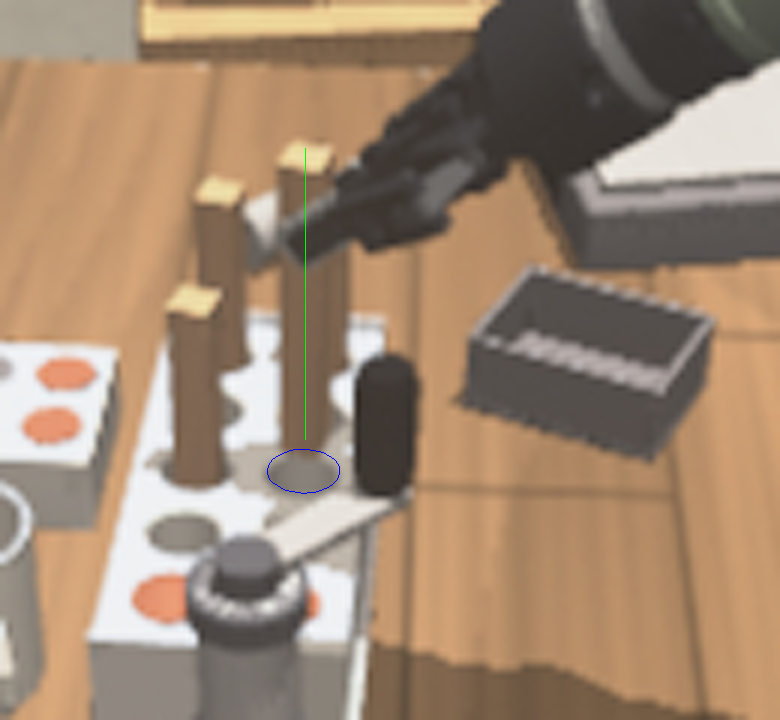

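View pics/k63_top.png

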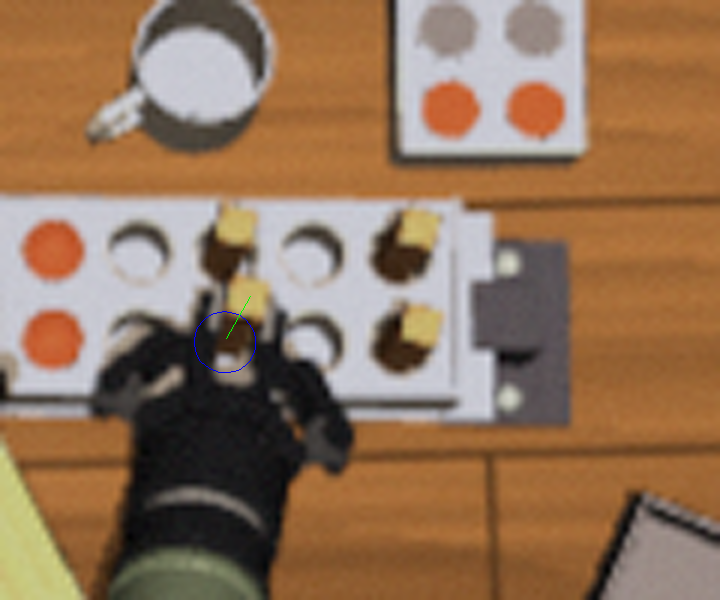

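>>> apply_moves --increments '[0.9, 1.05, 0, 0, 0, 0, 0, 1.6, 1.8, 0, 0, 0, 0, 0, 2.2, 2.55, 0, 0, 0, 0, 0, 2.2, 2.55, 0, 0, 0, 0, 0]'

```text
clock: 59.45
eef_pos: [0.5826, -0.1652, 0.2391]
tcp_rot: [0.69, -0.627, 0.328, 0.154]
force: [-0.3, 0.2, -0.5]
finger_gap: 0.0186
```

Run:
```python
from h import *
import numpy as np
s,R=st(); print(s['clock'],s['eef_pos'],s['finger_gap'],s['force'],np.abs(s['qvel']).max())
rep(np.array([.5829,-.1656,.205]),r2=placeR(-15))
chk(np.array([.5955,-.1690]),.017,.114,'k64',-15)
```

```text
59.45 [ 0.5826025  -0.16519108  0.23911386] 0.01858206212697568 [-0.27230428  0.22249913 -0.51141235] 0.02386406644664127
[2.23, 2.58, -0.03] [-0.0, 0.0, -0.2]
TCP [ 0.5826 -0.1652  0.2391] up [ 0.004 -0.001  1.   ] bottom [ 0.5947 -0.1684  0.1141] top [ 0.5953 -0.1686  0.2641]
```

View pics/k64_side.png

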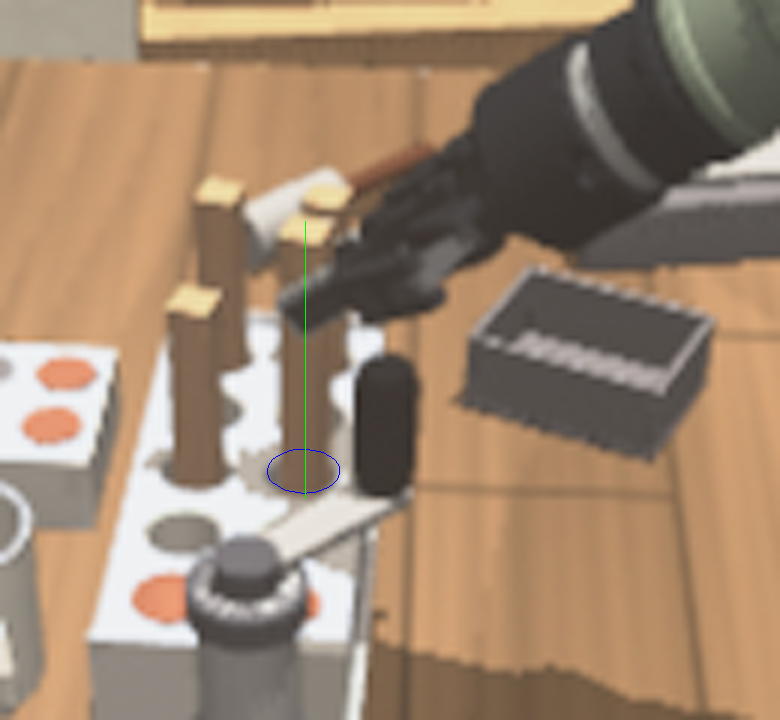

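>>> apply_moves --increments '[0.8, 0.9, 0, 0, 0, 0, 0, 1.6, 1.8, 0, 0, 0, 0, 0, 2.2, 2.55, 0, 0, 0, -0.1, 0, 2.2, 2.55, 0, 0, 0, -0.1, 0]'

```text
clock: 59.95
eef_pos: [0.5834, -0.1654, 0.2063]
tcp_rot: [0.69, -0.627, 0.327, 0.153]
force: [-0.7, 0.9, -1.8]
finger_gap: 0.0189
```

Run:
```python
from h import *
import numpy as np
s,R=st(); print(s['clock'],s['eef_pos'],s['finger_gap'],s['force'],np.abs(s['qvel']).max())
chk(np.array([.5955,-.1690]),.017,.114,'k65',-15)
```

```text
59.95 [ 0.58337247 -0.16538741  0.20630581] 0.018907767659674314 [-0.66679388  0.92899427 -1.80133104] 0.02808251717508853
TCP [ 0.5834 -0.1654  0.2063] up [ 0.001 -0.     1.   ] bottom [ 0.5959 -0.1687  0.0814] top [ 0.596  -0.1688  0.2314]
```

View pics/k65_side.png

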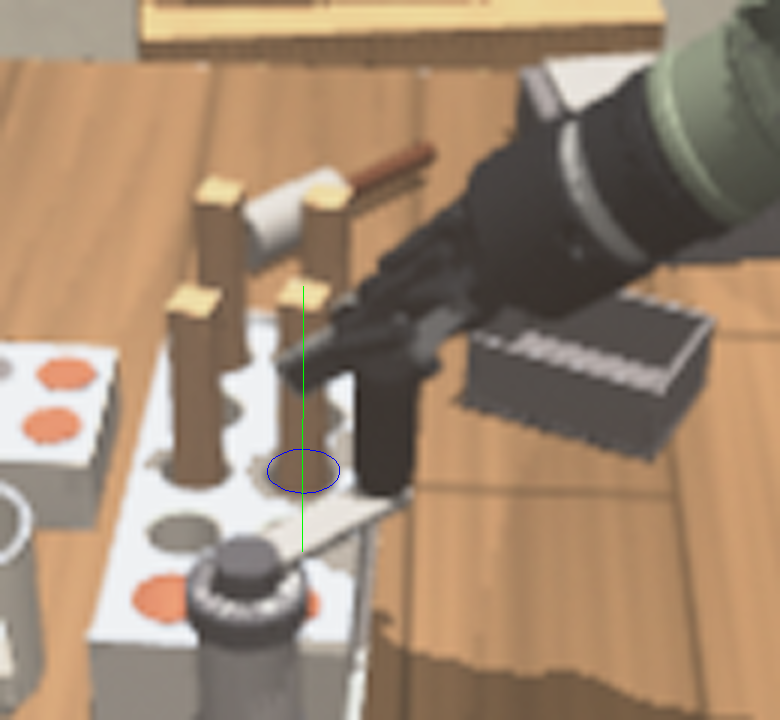

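>>> apply_moves --increments '[0.2, 0.2, 0, 0, 0, 0, 0, 0.2, 0.2, 0, 0, 0, 0, 0]'

```text
clock: 60.25
eef_pos: [0.5843, -0.1658, 0.2049]
tcp_rot: [0.69, -0.628, 0.326, 0.153]
force: [-0.6, 1.1, -0.1]
finger_gap: 0.0189
```

>>> apply_moves --increments '[0, 0, 0, 0, 0, 0, 0.3, 0, 0, 0, 0, 0, 0, 0.42, 0, 0, 0, 0, 0, 0, 0.45, 0, 0, 0, 0, 0, 0, 0.45]'

```text
clock: 60.65
eef_pos: [0.5841, -0.1657, 0.2044]
tcp_rot: [0.69, -0.628, 0.326, 0.153]
force: [-0.4, -0.2, -0.4]
finger_gap: 0.0381
```

Run:
```python
from h import *
s,R=st(); print(s['clock'],s['eef_pos'],s['finger_gap'],s['force'])
c=grab('side'); crop(c,'k66',int(180),120,330,280,5)
rep(s['eef_pos'],r2=placeR(-15))
```

```text
60.65 [ 0.58405419 -0.16565045  0.20444114] 0.038098581459968923 [-0.35872018 -0.17853135 -0.4394017 ]
[-0.0, -0.01, 0.0] [0.0, 0.0, 0.0]
```

View pics/k66.png

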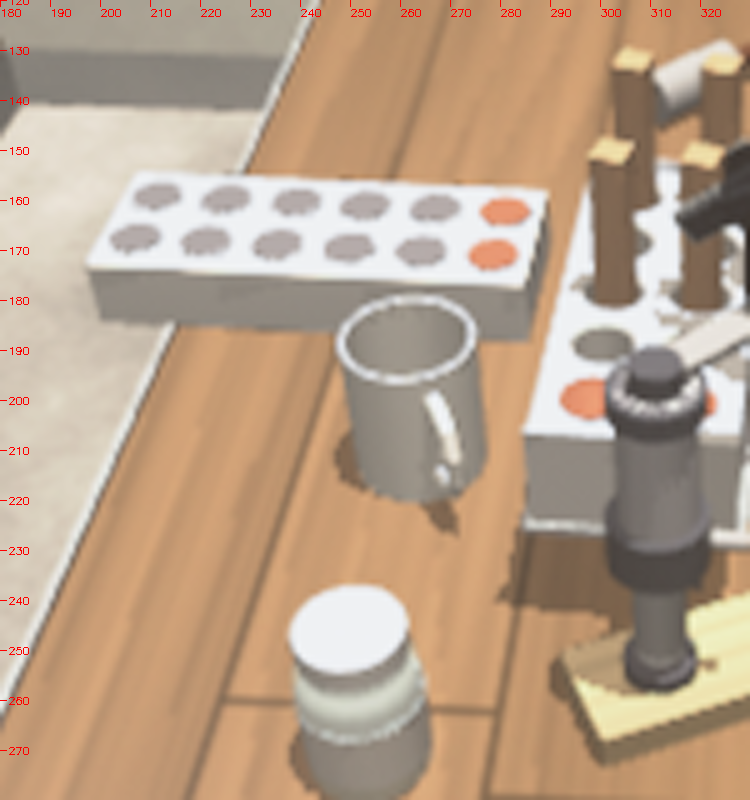

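The fourth stake stands in its cell: its top is at about (320,151), level with the near-row neighbour. The foot is still on the pad at (312,255). Next I retreat along the tool axis.

>>> apply_moves --increments '[-2, 0, 0, 0, 0, 0, 0.45, -5, 0, 0, 0, 0, 0, 0.45, -9, 0, 0, 0, 0, 0, 0.45, -12, 3, 0, 0, 0, 0, 0.45, -14, 0, 0, 0, 0, 0, 0.45]'

```text
clock: 61.2
eef_pos: [0.4651, -0.1292, 0.2753]
tcp_rot: [0.691, -0.619, 0.335, 0.165]
force: [-0.8, 0.9, -4.1]
finger_gap: 0.0384
```

Run:
```python
from h import *
s,R=st(); print(s['clock'],s['eef_pos'],s['finger_gap'],s['force'])
c=grab('side'); crop(c,'k67',260,110,400,280,4)
c=grab('top','k67t')
```

```text
61.2 [ 0.46505975 -0.12917167  0.27527128] 0.038356118226992725 [-0.75764508  0.905073   -4.05379192]
```

View pics/k67.png

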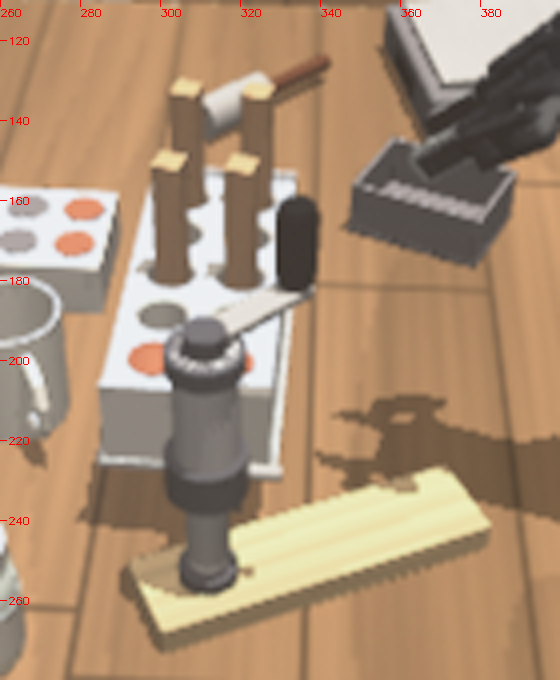

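View pics/top_k67t.png

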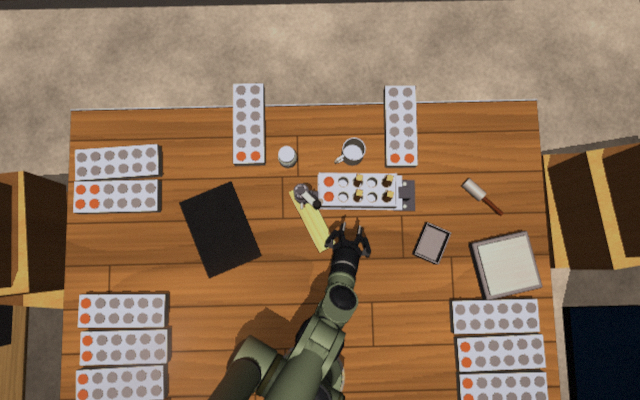

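>>> apply_moves --increments '[-4, 0, 0, 0, 0, 0, 0.45, -4, 0, 0, 0, 0, 0, 0.45, -4, 0, 0, 0, 0, 0, 0.45, -4, 0, 0, 0, 0, 0, 0.45]'

```text
clock: 61.7
eef_pos: [0.4514, -0.1304, 0.3197]
tcp_rot: [0.69, -0.628, 0.326, 0.153]
force: [-0.2, 0.7, 0.1]
finger_gap: 0.0385
```

Run:
```python
from h import *
s,R=st(); print(s['clock'],s['eef_pos'],s['force'])
print(bot.job_done())
```

```text
61.7 [ 0.45142458 -0.13041064  0.3196688 ] [-0.22902239  0.65379664  0.06004822]
the job is handed in; nothing more can be done
None
```

The job is done and handed in at 61.7 s, in the order asked: pad, then crank, then all four stakes.

- **Pad and crank:** The whole foot is over the pad. I wound the crank clockwise to about 1087°. That is about 0.57–0.64 turn past contact, which I put at 855–885° from the rise in load and the foot stopping in the side view. This is an estimate, as the crank angle cannot be read directly.
- **Stakes:** All four stand upright, one to a cell, in both rows at y = −96 and y = 0. The simulator knocked one aside during the run, and I found it again and placed it.
- **Last checks:** The final pictures show all four stakes upright, the mat empty and the foot inside the pad's edges. The crank has not moved, the jar, mug and tub are in place, and the gripper is clear of everything. No check failed. While I was positioning the last stake the measured tool pose drifted a few millimetres, and I corrected it before lowering.

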